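# Weigh a batch of bar stock on the arrested beam scale

## Task

Weigh the aluminium bars from the rubber mat as one batch: with the scale's beam still arrested, feed every bar endwise into a sleeve of its own on the beam until it is fully home against the stop plate, then swing the arrest lever all the way over to the right to let the beam go and leave it until it has dipped and come to rest. Swing the lever fully back to arrest the beam again, and only then draw the bars out and lay them all down in the grey tray, leaving the beam arrested. Never touch bars or beam while the beam is free, and do not shift the other things on the bench.

Things in the scene. Friction and masses are not known exactly. Their poses are not given: they have to be found in the camera images.
- bar1: one of two or three alike solid square aluminium bars, 180 x 14 x 14 mm, 95 g (some vary by a fifth); origin at its centre, x along its length; at first it lies flat on the rubber mat on the left
- bar2: one of two or three alike solid square aluminium bars, 180 x 14 x 14 mm, 95 g (some vary by a fifth); origin at its centre, x along its length; at first it lies flat on the rubber mat on the left
- bar3: one of two or three alike solid square aluminium bars, 180 x 14 x 14 mm, 95 g (some vary by a fifth); origin at its centre, x along its length; at first it lies flat on the rubber mat on the left
- scale: fixed beam scale: grey base (190 x 340 x 20 mm), column, beam pivot 130 mm up; origin on the bench under the pivot, x along the sleeves away from the robot (feeding direction), y along the beam to the left. Left arm: three sleeves; right arm: bar 20 mm thick, counterweight 44 mm thick, 170 to 220 mm from the pivot. The arrest lever stands in front
- mouth1 (a point): centre of the front opening of the right-hand sleeve, a square tube on the beam, bore 20 mm, wall 3 mm, 70 mm long, axis 153 mm up, sleeves 55 mm apart; x points into it, z up. The stop plate's face is 125 mm past the opening: a bar fully home has its centre 35 mm past the opening (counted home above 25 mm) and sticks out 55 mm
- mouth2 (a point): centre of the front opening of the middle sleeve, a square tube on the beam, bore 20 mm, wall 3 mm, 70 mm long, axis 153 mm up, sleeves 55 mm apart; x points into it, z up. The stop plate's face is 125 mm past the opening: a bar fully home has its centre 35 mm past the opening (counted home above 25 mm) and sticks out 55 mm
- mouth3 (a point): centre of the front opening of the left-hand sleeve, a square tube on the beam, bore 20 mm, wall 3 mm, 70 mm long, axis 153 mm up, sleeves 55 mm apart; x points into it, z up. The stop plate's face is 125 mm past the opening: a bar fully home has its centre 35 mm past the opening (counted home above 25 mm) and sticks out 55 mm
- beam (a joint): beam angle in rad: 0 level (upper end stop), under 0.02 when arrested, grows as the sleeve side dips; up to 0.2. Freed under two or three bars it settles at about 0.08 to 0.2 within 2 s; unloaded it stays near 0
- arrest (a joint): arrest lever angle in rad: 0 arrested (end stop, handle leans 0.6 rad to the left of upright), 1.2 released (end stop, leans 0.6 rad to the right). It stays where it is left; a push of about 2 to 5 N near the knob moves it
- lever_knob (a point): centre of the black ball knob (26 mm across) on the lever's handle, a 10 mm round rod, 110 mm from the lever's axis
- lever_axis (a point): point on the lever's turning axis below the handle, fixed to the scale, 45 mm above the bench; the axis runs along the scale's x, and the handle swings in the plane across it
- tray: fixed open grey tray, 250 (x) x 200 (y) x 35 mm outside, wall 4 mm, floor 4 mm; origin at the centre of its underside
- mat: fixed black rubber mat, 220 x 220 x 6 mm, on which the bars lie, 65 mm apart; origin at the centre of its underside
- wrench: steel open-ended wrench, 150 mm, lying flat; stands by, leave it
- cup_brush: dark wire cup brush, 52 mm across, 38 mm tall; stands by, leave it
- jar: glass jar, 60 mm across, 90 mm tall; stands by, leave it
- disc: dark grinding disc, 116 mm across, 12 mm thick, lying flat; stands by, leave it
Not all that is in view belongs to the job. Leave any turquoise look-alike of the bar2 alone.

How it is judged:
By the outcome, as a careful person would: the job done as asked, in the order asked, and still so for the second after the job is handed in, with the robot touching nothing.
Of bar1, bar2, bar3 only 2 to 3 are there at a start; the rules pass over those that are not, and their reading is None.
At some moment in a run one of bar1, bar2, bar3 may be knocked a few centimetres aside while the robot is not near it.
Once in a run the grip may slacken for a moment while it holds something.
It also fails if it takes over 210 s, if anything falls off the work surface, if the arm or the gripper's body presses on something with over 40 N, if the wrist force passes 120 N, or if a joint passes its speed limit or range.

## Robot

A 7-joint arm with a two-finger parallel gripper is mounted at the origin on the work surface. World frame = base frame: x ahead of the robot, y to its left, z up, the work surface at z = 0. Lengths are in m, angles in rad, forces in N, time in s.
With the tool pointing down it reaches from about 0.4 to 0.85 m from the base axis. Payload 10.4 kg.
Tool frame: the origin (TCP) lies at the very end of the fingers, on their centre line; the grasp point (between the pads) lies 19 mm behind it; z points along the fingers, y is the line along which they close (so a half turn about z gives the same grasp; the last joint's range is limited). The gripper opens to 85 mm and grips with 20 to 120 N. Pads are 22 mm wide; open, the fingers measure 114 mm over their backs; the gripper's body (76 mm by 85 mm) begins 54 mm behind the grasp point. The pads swing forward as they close: fully open they stand 13 mm farther back than shut.
Start: joints at [-0.023, 0.332, -0.065, 1.46, 0.022, 1.35, -0.088], TCP at [0.625, 0, 0.198] pointing down, gripper open.
Joint ranges: [-2.6, 2.6], [-0.5, 2.12], [-1.47, 1.34], [0.16, 2.42], [-1.27, 4.41], [0.06, 2.06], [-2.6, 2.6]. Speed limits (rad/s): [2.22, 2.22, 2.79, 2.79, 3.14, 3.14, 3.14].

## Interface

Orientations are given as [roll, pitch, yaw] about the fixed x, y, z axes, in that order (R = Rz(yaw) Ry(pitch) Rx(roll)).
In Python, from station import r gives the robot as it stands. The module is installed in compiled form; this text tells all that it offers.
- The arm moves only by the tool play_rows, never from a script. Its argument "plan" is a list of rows, each an object of numbers: "jaw": the opening in per cent of the stroke, from 0 (shut) to 100 (fully open); "dx", "dy", "dz": the shift along the tool's x, y, z in units of 30 mm (1.0 is 30 mm); "ax", "ay", "az": the turn, a rotation vector about the tool's x, y, z in units of 6 degrees (1.0 is 6 degrees). In form: [{"jaw": .., "dx": .., "dy": .., "dz": .., "ax": .., "ay": .., "az": ..}, ...]. A call has 1 to 10 rows; each row shifts and turns the commanded pose from where the row before left it, along the tool's axes as they then stand; what a row does not reach is not made up. A row lasts 1/12 s, in which the tool goes at most 41.7 mm and 7.16 degrees, less where a joint would pass 70% of its speed; a pose out of reach is approached as far as the arm can. A call is refused whole if a number of a shift passes 1 or a number of a turn 1, either way. A call with a gripper value outside its range is refused whole. The fingers move at their own pace and stop on an object; "squeeze" is the grip in N (left out, the last holds). Time passes only in rows, so rows that do not move let the fingers close. It gives the time, the measured TCP pose, the force, the opening and the grip force at its end, in the units of the state.
- r.get_state(): the state, without advancing time (a new reading comes with each control period).
- r.capture(name): name is "scene" or "side" or "wrist"; returns (picture, depth): 420x560x3 uint8, red, green, blue; 420x560 float32, m along the optical axis (not along the pixel's ray), 0 where there is no reading.
- r.calibration(name): a dict with "vfov" (degrees; the focal length in pixels is half the picture's height over the tangent of half this angle, whatever the lens; pixels are square), "cx", "cy" (the principal point, pixels), "pose" (4x4, takes a point from camera to world coordinates); the wrist camera has in their place "mount" (4x4, takes a point from camera to tool coordinates, whose origin is the TCP and whose axes are the flange's). Camera axes: x right, y down, z forward; pixel columns grow to the right and rows downward; lengths in m; the calibration is good to about 2 mm. A picture is of the moment at which its call begins: read the wrist's pose just before it. calibration takes no time and is no camera call.
- r.job_done(): hands the job in; it is judged then, once.
The state is a dict: "t": time; "joint_positions": joint angles; "joint_velocities": joint speeds; "effort": joint torques, N m; "position": TCP position; "ee_rot": TCP orientation; "wrist_force": force on the tool from outside, world axes, zero at the start; "moment": the same for the moment, N m; "opening": finger opening in m; "finger_force": force on a finger pad.
Only numpy, scipy, OpenCV 4.12 (cv2) and the standard library are available. Lean on these libraries where they do the work, as an engineer would, in place of code of your own. Each camera call takes 0.05 s, during which the arm holds its last target. There are 200 camera calls.

## Working session

There is one attempt and no reset: what is moved stays moved. The work goes in short steps, Python scripts to look and compute and a tool call to move; the robot and the scene stay as the last step left them, time stands still between calls to the robot, and variables do not carry over. Pictures are saved under pics/ and viewed, at most 14 in all, crops included, and the job is handed in when it is done.

Besides the shell and the picture viewer there is one more tool, called after "Request:" as name(argument=value, ...), one argument or row to a line, values as JSON. play_rows: Moves the arm, as the interface text tells. Its arguments: {"type":"object","properties":{"plan":{"type":"array"},"squeeze":{"type":"number"}},"required":["plan"]}

```bash
mkdir -p pics; cat > h.py <<'E'
import numpy as np, cv2
from station import r
def cap(n,fn=None):
    s=r.get_state(); im,d=r.capture(n); c=r.calibration(n)
    if fn: cv2.imwrite('pics/'+fn,im[:,:,::-1])
    return s,im,d,c
def f(c,im): return im.shape[0]/2/np.tan(np.radians(c['vfov'])/2)
def cloud(im,d,c,pose=None):
    P=np.array(c['pose']) if pose is None else pose
    h,w=d.shape; u,v=np.meshgrid(np.arange(w),np.arange(h)); F=f(c,im)
    X=np.stack([(u-c['cx'])/F*d,(v-c['cy'])/F*d,d],-1)
    return X@P[:3,:3].T+P[:3,3]
E
python3 - <<'E'
from h import *
for n in ['scene','side']:
    s,im,d,c=cap(n,n+'0.png'); print(n,c,(d>0).mean())
    np.savez(n+'0.npz',im=im,d=d)
print(r.get_state())
print(r.calibration('wrist'))
E
```

```text
scene {'vfov': 51.65570148928599, 'cx': 280.83235868306514, 'cy': 212.64374274951652, 'pose': array([[-0.85929524,  0.28101285, -0.42736806,  0.93518063],
       [ 0.51110576,  0.503714  , -0.69645036,  0.84453035],
       [ 0.01955978, -0.81688676, -0.57646634,  0.77405517],
       [ 0.        ,  0.        ,  0.        ,  1.        ]])} 0.9926445578231292
side {'vfov': 56.86250808278724, 'cx': 278.1769949626757, 'cy': 209.96130024239332, 'pose': array([[ 0.94589277, -0.19792146,  0.25712634,  0.19864211],
       [-0.32424485, -0.60666795,  0.72582317, -0.71572341],
       [ 0.01233432, -0.76992279, -0.63801784,  0.82124802],
       [ 0.        ,  0.        ,  0.        ,  1.        ]])} 0.9961309523809524
{'t': 0.1, 'joint_positions': array([-0.02261158,  0.33282299, -0.06473628,  1.4608585 ,  0.02159281,
        1.34991346, -0.08848652]), 'joint_velocities': array([ 0.0022479 , -0.00077602,  0.00125807, -0.00218789,  0.0002182 ,
       -0.00049884, -0.00015942]), 'effort': array([ 9.25707973e-04, -6.26745987e+01,  4.87730233e-02, -3.92438293e+01,
        1.62844139e-02,  6.89412060e-03, -5.92459219e-05]), 'position': array([6.24613719e-01, 2.64285038e-05, 1.97386119e-01]), 'ee_rot': array([-3.14028625e+00,  4.05836916e-05,  1.57087336e+00]), 'wrist_force': array([ 0.4435075 , -0.25054151, -0.69609812]), 'moment': array([-0.03045562, -0.02360419, -0.00395503]), 'finger_force': 0.0, 'opening': 0.08525273369471423}
{'vfov': 64.47916953581823, 'cx': 272.66249026521734, 'cy': 211.6411431148342, 'mount': array([[ 6.71211780e-04, -9.45789762e-01, -3.24778811e-01,
         8.43297355e-02],
       [ 9.99999775e-01,  6.31415775e-04,  2.27924518e-04,
        -7.25506651e-04],
       [-1.04982107e-05, -3.24778891e-01,  9.45789972e-01,
        -1.75396365e-01],
       [ 0.00000000e+00,  0.00000000e+00,  0.00000000e+00,
         1.00000000e+00]])}
```

View pics/scene0.png

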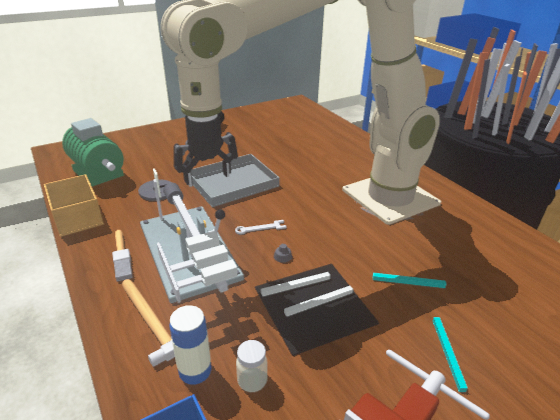

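View pics/side0.png

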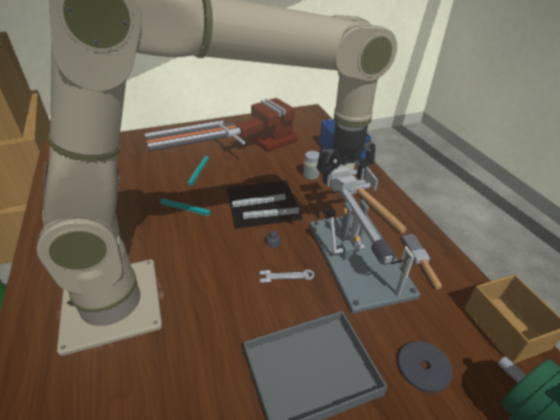

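The scene view shows two silver bars on the black mat, near (297,284) and (319,301). It also shows two turquoise look-alikes near (409,281) and (449,352), which I leave alone. The scale is near (190,250) with its lever knob at (220,214), and the tray is near (233,180). I'll measure these next.

```bash
python3 - <<'E'
from h import *
for n in ['scene','side']:
    z=np.load(n+'0.npz'); im,d=z['im'],z['d']; c=r.calibration(n); W=cloud(im,d,c)
    np.save(n+'W.npy',W)
    hsv=cv2.cvtColor(im,cv2.COLOR_RGB2HSV)
    # bars: low sat bright, z 0.006..0.03 
    roi={'scene':(255,260,360,345),'side':(225,175,300,225)}[n]
    m=np.zeros(d.shape,np.uint8); x0,y0,x1,y1=roi; m[y0:y1,x0:x1]=1
    b=(m>0)&(hsv[...,1]<60)&(hsv[...,2]>110)
    k,l,st,ce=cv2.connectedComponentsWithStats(b.astype(np.uint8))
    for i in range(1,k):
        if st[i,4]<60: continue
        P=W[l==i]; top=P[P[:,2]>0.016]; 
        (cx,cy),(w,h),a=cv2.minAreaRect((P[:,:2]*1000).astype(np.float32))
        print(n,'bar',st[i],np.median(P,0).round(4),'zmax',np.percentile(P[:,2],[5,50,95]).round(4),'rect',cx,cy,w,h,a)
    # mat
    mm=(m>0)&(hsv[...,2]<60); P=W[mm]; P=P[(P[:,2]<0.012)]
    print('mat',cv2.minAreaRect((P[:,:2]*1000).astype(np.float32)),np.median(P[:,2]))
# scale crop views
s=cv2.imread('pics/scene0.png')[140:310,120:290]; t=cv2.imread('pics/side0.png')[140:310,290:440]
a=np.hstack([cv2.resize(s,(425,425),interpolation=2),cv2.resize(t,(375,425),interpolation=2)])
cv2.imwrite('pics/crop1.png',a)
E
```

```text
scene bar [261 272  69  24 558] [0.4966 0.2053 0.0173] zmax [0.0059 0.0173 0.0208] rect 723.2138061523438 473.466064453125 839.824951171875 158.6461639404297 49.56592559814453
scene bar [284 285  69  31 603] [0.48   0.2801 0.0177] zmax [0.006  0.0177 0.021 ] rect 702.807373046875 507.35260009765625 806.0414428710938 145.05657958984375 45.224647521972656
mat ((489.2430114746094, 277.5622863769531), (215.68081665039062, 218.23687744140625), 82.59060668945312) 0.005051002668688187
side bar [232 197  43   9 208] [0.4528 0.2711 0.0188] zmax [0.0092 0.0188 0.0236] rect 458.8825378417969 271.133056640625 27.191492080688477 141.40943908691406 77.31642150878906
side bar [243 209  36   9 198] [0.461  0.2013 0.0194] zmax [0.0088 0.0194 0.0232] rect 463.41839599609375 202.39535522460938 29.105432510375977 113.66570281982422 73.15715026855469
mat ((490.896484375, 285.2115783691406), (236.65762329101562, 277.2446594238281), 0.03838435932993889) 0.0071641733541448205
```

View pics/crop1.png

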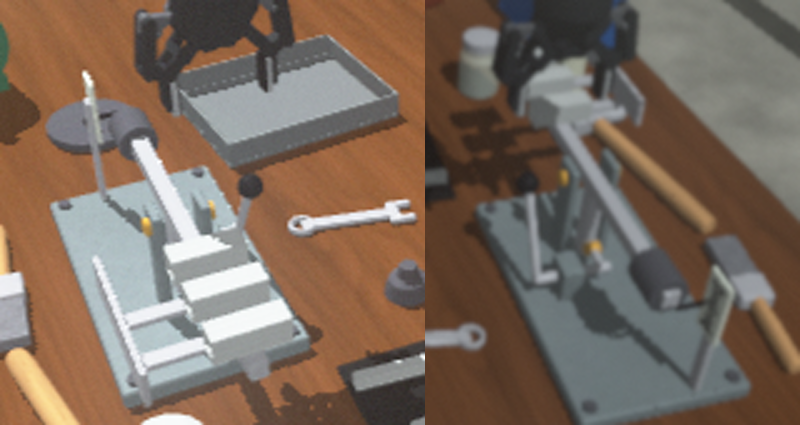

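The enlarged crop shows the three sleeves on the +y end, with their mouths facing the robot. The lever leans left towards them, with its black knob at crop (250,187). The counterweight is at crop (130,130). Next I'll measure the scale's pose.

```bash
python3 - <<'E'
from h import *
z=np.load('scene0.npz'); im=z['im']; W=np.load('sceneW.npy'); hsv=cv2.cvtColor(im,cv2.COLOR_RGB2HSV)
u,v=np.meshgrid(np.arange(560),np.arange(420))
roi=(u>138)&(u<245)&(v>165)&(v<305)
grey=(hsv[...,1]<70)
def rect(m,name):
    m=cv2.morphologyEx(m.astype(np.uint8),cv2.MORPH_OPEN,np.ones((2,2)))>0
    P=W[m]; print(name,m.sum(),P.mean(0).round(4),cv2.minAreaRect((P[:,:2]*1000).astype(np.float32)))
    return P
rect(roi&(abs(W[...,2]-.02)<.006)&(hsv[...,1]<90)&(u<242),'base')
m=roi&grey&(hsv[...,2]>150)&(W[...,2]>.158)&(W[...,2]<.175)&(v>232)
k,l,st,ce=cv2.connectedComponentsWithStats(m.astype(np.uint8))
for i in range(1,k):
    if st[i,4]>40:
        print(st[i]); rect(l==i,'sleeve')
kn=(u>212)&(u<228)&(v>205)&(v<223)&(hsv[...,2]<80)
P=W[kn]; print('knob',kn.sum(),u[kn].mean(),v[kn].mean(),P.mean(0),np.median(P,0))
tr=(u>185)&(u<285)&(v>150)&(v<205)&grey
P=W[tr]; 
for lo,hi in ((0,.01),(.028,.042)):
    Q=P[(P[:,2]>lo)&(P[:,2]<hi)]; print('tray',len(Q),cv2.minAreaRect((Q[:,:2]*1000).astype(np.float32)),Q[:,2].mean())
zs=np.load('side0.npz'); W2=np.load('sideW.npy'); h2=cv2.cvtColor(zs['im'],cv2.COLOR_RGB2HSV)
tr=(u>240)&(u<390)&(v>310)&(v<420)&(h2[...,1]<70)
P=W2[tr]
for lo,hi in ((0,.01),(.028,.042)):
    Q=P[(P[:,2]>lo)&(P[:,2]<hi)]; print('tray2',len(Q),cv2.minAreaRect((Q[:,:2]*1000).astype(np.float32)),Q[:,2].mean())
m=(u>300)&(u<420)&(v>215)&(v<310)&(abs(W2[...,2]-.02)<.006)&(h2[...,1]<90)
P=W2[m];print('base2',cv2.minAreaRect((P[:,:2]*1000).astype(np.float32)))
kn=(u>322)&(u<337)&(v>203)&(v<216)&(h2[...,2]<50); P=W2[kn]; print('knob2',kn.sum(),u[kn].mean(),v[kn].mean(),np.median(P,0))
# bars clean: per-bar points by z top and distance limit
b=(u>255)&(u<360)&(v>262)&(v<345)&(hsv[...,1]<60)&(hsv[...,2]>110)&(abs(W[...,2]-.0195)<.006)
k,l,st,ce=cv2.connectedComponentsWithStats(b.astype(np.uint8))
for i in range(1,k):
    if st[i,4]>60: rect(l==i,'bar')
E
```

```text
base 2859 [ 0.6882 -0.0758  0.0265] ((774.3904418945312, 161.94964599609375), (1371.1263427734375, 295.112548828125), 64.59825134277344)
[185 233  34  15 281]
sleeve 268 [0.6945 0.1199 0.1702] ((795.5198974609375, 386.0595397949219), (955.7681274414062, 72.8690185546875), 68.69820404052734)
[157 242  22  50 179]
sleeve 177 [0.7805 0.1418 0.1456] ((762.0909423828125, 65.46870422363281), (338.54901123046875, 29.25312042236328), 76.72174072265625)
[192 245  35  18 337]
sleeve 336 [0.6922 0.165  0.1631] ((792.3192138671875, 404.45074462890625), (922.5365600585938, 72.41520690917969), 67.52694702148438)
[200 260  37  20 380]
sleeve 374 [0.6973 0.2204 0.1642] ((794.5759887695312, 438.9373779296875), (855.411376953125, 73.29914855957031), 65.98275756835938)
knob 66 219.84848484848484 214.12121212121212 [0.60404568 0.01400777 0.14350381] [0.60431039 0.01379547 0.14432186]
tray 1589 ((397.88775634765625, -339.41845703125), (284.3784484863281, 230.82049560546875), 2.070734739303589) 0.0032329263429318744
tray 314 ((412.4471740722656, -327.3534240722656), (253.99095153808594, 206.76290893554688), 1.5195648670196533) 0.031706835490630796
tray2 8721 ((445.7411804199219, -322.1856384277344), (310.38836669921875, 222.90438842773438), 1.3722503185272217) 0.005368277819067843
tray2 1058 ((417.19635009765625, -333.0538024902344), (250.34872436523438, 201.95651245117188), 1.2181856632232666) 0.03443190068729463
base2 ((728.7337646484375, -67.40296936035156), (343.5429992675781, 291.4634094238281), 85.56615447998047)
knob2 52 329.96153846153845 212.34615384615384 [ 0.60186115 -0.00176041  0.14739551]
bar 370 [0.4972 0.2104 0.0207] ((725.223388671875, 478.17132568359375), (829.6864624023438, 157.55630493164062), 49.430992126464844)
bar 421 [0.4797 0.2842 0.0203] ((702.858642578125, 509.6402587890625), (802.7212524414062, 141.9068145751953), 45.22464370727539)
```

```bash
cat >> h.py <<'E'
def cast(uv,c,z,F,P=None):
    P=np.array(c['pose']) if P is None else P
    uv=np.atleast_2d(uv); R=np.c_[(uv[:,0]-c['cx'])/F,(uv[:,1]-c['cy'])/F,np.ones(len(uv))]@P[:3,:3].T
    t=(z-P[2,3])/R[:,2]; return P[:3,3]+R*t[:,None]
def rectxy(P): 
    (x,y),(w,h),a=cv2.minAreaRect((P[:,:2]*1000).astype(np.float32)); 
    if w<h: w,h,a=h,w,a-90
    return [round(float(q),1) for q in (x,y,w,h,(a+90)%180-90)]
def line(P):
    c=P[:,:2].mean(0); _,_,V=np.linalg.svd(P[:,:2]-c); a=np.degrees(np.arctan2(V[0,1],V[0,0])); return c,(a+90)%180-90
E
python3 - <<'E'
from h import *
u,v=np.meshgrid(np.arange(560),np.arange(420))
for n in ('scene','side'):
    z=np.load(n+'0.npz'); im,d=z['im'],z['d']; c=r.calibration(n); F=f(c,im); W=np.load(n+'W.npy'); hsv=cv2.cvtColor(im,cv2.COLOR_RGB2HSV); ok=d>0
    pts=lambda m,zz: cast(np.c_[u[m],v[m]],c,zz,F)
    B={'scene':(255,360,262,345),'side':(228,302,190,225)}[n]
    b=ok&(u>B[0])&(u<B[1])&(v>B[2])&(v<B[3])&(hsv[...,1]<60)&(hsv[...,2]>100)&(abs(W[...,2]-.02)<(.007 if n=='scene' else .012))
    b=cv2.morphologyEx(b.astype(np.uint8),cv2.MORPH_CLOSE,np.ones((3,3)))
    k,l,st,ce=cv2.connectedComponentsWithStats(b)
    for i in range(1,k):
        if st[i,4]>40: m=l==i; print(n,'bar',m.sum(),rectxy(pts(m,.02)),rectxy(W[m&ok]),np.median(W[m&ok][:,2]))
    if n=='scene':
        m0=ok&(u>180)&(u<245)&(v>225)&(v<290)&(hsv[...,1]<60)&(hsv[...,2]>140)&(abs(W[...,2]-.166)<.007)
        k,l,st,ce=cv2.connectedComponentsWithStats(m0.astype(np.uint8))
        for i in range(1,k):
            if st[i,4]>40: m=l==i; print('sleeve',st[i],rectxy(pts(m,.166)),line(pts(m,.166)),np.median(W[m][:,2]))
    m=ok&(abs(W[...,2]-.02)<.006)&(hsv[...,1]<90)&((u>138)&(u<245)&(v>165)&(v<305) if n=='scene' else (u>300)&(u<420)&(v>200)&(v<310))
    m=cv2.morphologyEx(m.astype(np.uint8),cv2.MORPH_OPEN,np.ones((3,3)))>0
    print('base',m.sum(),rectxy(pts(m,.02)),rectxy(W[m&ok]))
    for a in ([205,60,260],):
        pass
    kn=ok&(hsv[...,2]<70)&((u>212)&(u<228)&(v>205)&(v<223) if n=='scene' else (u>322)&(u<337)&(v>203)&(v<216))&(abs(W[...,2]-.14)<.03)
    P=W[kn]; print('knob',kn.sum(),u[kn].mean(),v[kn].mean(),np.median(P,0),cast([[u[kn].mean(),v[kn].mean()]],c,.136,F))
E
```

```text
scene bar 405 [495.8, 207.1, 180.1, 20.5, -10.1] [494.4, 203.5, 179.2, 17.9, -10.4] 0.01835929206543324
scene bar 449 [478.3, 281.2, 182.1, 19.9, -5.0] [476.4, 277.9, 181.2, 17.8, -4.9] 0.018610194287046466
sleeve [185 231  34  16 291] [689.5, 109.9, 70.5, 34.4, -4.6] (array([0.69001295, 0.10924897]), np.float64(-5.079132776950786)) 0.1643094706862277
sleeve [192 245  35  18 327] [693.6, 164.2, 70.3, 33.4, -4.2] (array([0.69397797, 0.16371183]), np.float64(-4.19758790788282)) 0.16446916663736078
sleeve [200 260  37  19 368] [698.2, 219.1, 71.2, 34.0, -4.4] (array([0.69843713, 0.21812906]), np.float64(-5.058528291140931)) 0.1645258223104582
base 2631 [618.3, -168.3, 628.6, 299.1, 62.5] [618.8, -168.4, 626.2, 300.2, 62.5]
knob 55 220.07272727272726 214.61818181818182 [0.60417758 0.01514215 0.14334617] [[0.60051108 0.00637382 0.136     ]]
side bar 234 [459.0, 267.8, 142.6, 32.4, -5.1] [460.2, 273.8, 141.1, 22.2, -5.6] 0.018289322211388404
side bar 205 [463.8, 197.9, 111.7, 30.9, -9.3] [465.0, 202.3, 111.1, 21.1, -8.9] 0.01939630915298718
base 4284 [727.7, -69.0, 343.6, 292.8, 85.8] [728.7, -68.4, 340.6, 291.5, 85.6]
knob 60 330.78333333333336 211.83333333333334 [ 0.60208971 -0.00305092  0.14904311] [[0.61024189 0.01112659 0.136     ]]
```

Request:
play_rows(
  plan=[
    {"jaw": 100, "dx": 0.83, "dy": -0.55, "dz": -0.85},
    {"jaw": 100, "dx": 0.83, "dy": -0.55, "dz": -0.85},
    {"jaw": 100, "dx": 0.83, "dy": -0.55, "dz": -0.85},
    {"jaw": 100, "dx": 0.83, "dy": -0.55, "dz": -0.85},
    {"jaw": 100, "az": 1},
    {"jaw": 100, "az": 1},
    {"jaw": 100, "az": 1},
    {"jaw": 100, "az": 1},
    {"jaw": 100, "az": 1},
    {"jaw": 100, "az": 1},
  ],
  squeeze=60,
)

```text
$.plan[0]: bad value
```

Request:
play_rows(
  plan=[
    {"jaw": 100, "az": 1},
    {"jaw": 100, "az": 1},
    {"jaw": 100, "az": 1},
    {"jaw": 100, "az": 1},
    {"jaw": 100, "az": 1},
    {"jaw": 100, "az": 1},
    {"jaw": 100, "az": 1},
    {"jaw": 100, "az": 1},
    {"jaw": 100, "az": 0.9},
    {"jaw": 100, "az": 0.9},
  ],
)

```text
$.plan[0]: bad value
```

Request:
play_rows(
  plan=[
    {"jaw": 100},
    {"jaw": 100},
    {"jaw": 100},
  ],
)

```text
$.plan[0]: bad value
```

```bash
cat >> h.py <<'E'
from scipy.spatial.transform import Rotation as Ro
def wpose(s,c):
    T=np.eye(4); T[:3,:3]=Ro.from_euler('xyz',s['ee_rot']).as_matrix(); T[:3,3]=s['position']; return T@np.array(c['mount'])
E
python3 - <<'E'
from h import *
s,im,d,c=cap('wrist','w1.png'); np.savez('w1.npz',im=im,d=d,P=wpose(s,c)); print(s['position'],s['ee_rot'],s['joint_positions'],s['t'],s['wrist_force'])
E
```

```text
[6.24613719e-01 2.64285038e-05 1.97386119e-01] [-3.14028625e+00  4.05836916e-05  1.57087336e+00] [-0.02261158  0.33282299 -0.06473628  1.4608585   0.02159281  1.34991346
 -0.08848652] 0.1 [ 0.4435075  -0.25054151 -0.69609812]
```

View pics/w1.png

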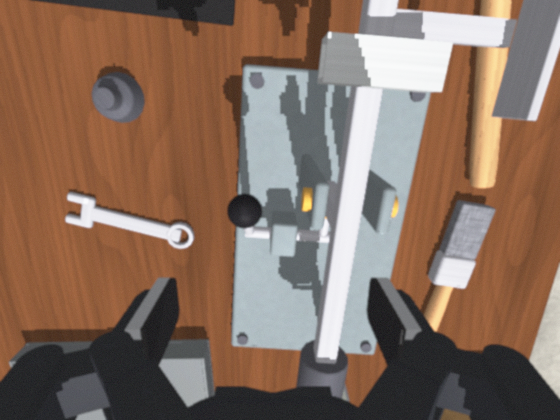

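The plan was refused, so every key has to be given in each row. This view from the start pose is still useful: the knob is at (245,211), the base bolts are at (256,80), (417,95), (242,338) and (365,345), and sleeve 1 is near (383,62). I'll resend with full rows.

Request:
play_rows(
  plan=[
    {"jaw": 100, "dx": 0.83, "dy": -0.55, "dz": -0.85, "ax": 0, "ay": 0, "az": 0},
    {"jaw": 100, "dx": 0.83, "dy": -0.55, "dz": -0.85, "ax": 0, "ay": 0, "az": 0},
    {"jaw": 100, "dx": 0.83, "dy": -0.55, "dz": -0.85, "ax": 0, "ay": 0, "az": 0},
    {"jaw": 100, "dx": 0.83, "dy": -0.55, "dz": -0.85, "ax": 0, "ay": 0, "az": 0},
    {"jaw": 100, "dx": 0, "dy": 0, "dz": 0, "ax": 0, "ay": 0, "az": 1},
    {"jaw": 100, "dx": 0, "dy": 0, "dz": 0, "ax": 0, "ay": 0, "az": 1},
    {"jaw": 100, "dx": 0, "dy": 0, "dz": 0, "ax": 0, "ay": 0, "az": 1},
    {"jaw": 100, "dx": 0, "dy": 0, "dz": 0, "ax": 0, "ay": 0, "az": 1},
    {"jaw": 100, "dx": 0, "dy": 0, "dz": 0, "ax": 0, "ay": 0, "az": 1},
    {"jaw": 100, "dx": 0, "dy": 0, "dz": 0, "ax": 0, "ay": 0, "az": 1},
  ],
  squeeze=60,
)

```text
t: 0.98
position: [0.5589, 0.0996, 0.2998]
ee_rot: [-3.141, 0.0, 0.937]
wrist_force: [-0.0, -0.0, -0.4]
opening: 0.086
finger_force: 0.0
```

Request:
play_rows(
  plan=[
    {"jaw": 100, "dx": 0, "dy": 0, "dz": 0, "ax": 0, "ay": 0, "az": 1},
    {"jaw": 100, "dx": 0, "dy": 0, "dz": 0, "ax": 0, "ay": 0, "az": 1},
    {"jaw": 100, "dx": 0, "dy": 0, "dz": 0, "ax": 0, "ay": 0, "az": 1},
    {"jaw": 100, "dx": 0, "dy": 0, "dz": 0, "ax": 0, "ay": 0, "az": 1},
    {"jaw": 100, "dx": 0, "dy": 0, "dz": 0, "ax": 0, "ay": 0, "az": 1},
    {"jaw": 100, "dx": 0, "dy": 0, "dz": 0, "ax": 0, "ay": 0, "az": 1},
    {"jaw": 100, "dx": 0, "dy": 0, "dz": 0, "ax": 0, "ay": 0, "az": 1},
    {"jaw": 100, "dx": 0, "dy": 0, "dz": 0, "ax": 0, "ay": 0, "az": 1},
    {"jaw": 100, "dx": 0, "dy": 0, "dz": 0, "ax": 0, "ay": 0, "az": 0.9},
    {"jaw": 100, "dx": 0, "dy": 0, "dz": 0, "ax": 0, "ay": 0, "az": 0.9},
  ],
)

```text
t: 1.82
position: [0.5589, 0.0996, 0.2998]
ee_rot: [3.141, 0.0, -0.088]
wrist_force: [0.5, 0.3, -0.6]
opening: 0.0855
finger_force: 0.0
```

Request:
play_rows(
  plan=[
    {"jaw": 100, "dx": 0, "dy": 0, "dz": 0, "ax": 0, "ay": 0, "az": 0},
    {"jaw": 100, "dx": 0, "dy": 0, "dz": 0, "ax": 0, "ay": 0, "az": 0},
    {"jaw": 100, "dx": 0, "dy": 0, "dz": 0, "ax": 0, "ay": 0, "az": 0},
  ],
)

```text
t: 2.07
position: [0.559, 0.0996, 0.3]
ee_rot: [3.142, 0.0, -0.081]
wrist_force: [-1.2, -0.4, 0.2]
opening: 0.0857
finger_force: 0.0
```

```bash
cp w1.npz w0.npz; python3 - <<'E'
from h import *
s,im,d,c=cap('wrist','w1b.png'); np.savez('w1.npz',im=im,d=d,P=wpose(s,c)); print(s['position'],s['ee_rot'],s['joint_positions'],s['t'],s['wrist_force'])
E
```

```text
[0.55896045 0.09963412 0.30001891] [ 3.14156759e+00  1.07765047e-04 -8.06104768e-02] [-2.53418202e-01  1.71607979e-01 -4.02609859e-03  1.44789470e+00
  6.76233949e-04  1.52220133e+00 -1.90882489e+00] 2.0667 [-1.19782056 -0.4203721   0.1804296 ]
```

View pics/w1b.png

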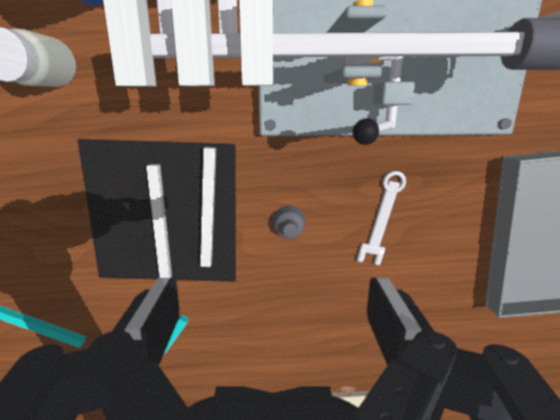

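The wrist view shows both silver bars on the mat at (160,220) and (208,207). The three sleeve mouths are at the bottom ends near (133,84), (196,84) and (258,82), and the knob is at (366,131). Next I'll turn these into positions.

```bash
cat > meas.py <<'E'
from h import *
u,v=np.meshgrid(np.arange(560),np.arange(420))
def bars(im,d,c,P,box,zt=.02):
    F=f(c,im); hsv=cv2.cvtColor(im,cv2.COLOR_RGB2HSV)
    b=(u>box[0])&(u<box[1])&(v>box[2])&(v<box[3])&(hsv[...,1]<60)&(hsv[...,2]>130)
    k,l,st,_=cv2.connectedComponentsWithStats(b.astype(np.uint8)); o=[]
    W=cloud(im,d,c,P)
    for i in range(1,k):
        if st[i,4]>150:
            m=l==i; Q=cast(np.c_[u[m],v[m]],c,zt,F,P); o.append((int(m.sum()),rectxy(Q),line(Q)[1].round(2),float(np.median(W[m&(d>0)][:,2]).round(4))))
    return o
E
python3 - <<'E'
from meas import *
z=np.load('w1.npz'); im,d,P=z['im'],z['d'],z['P']; c=r.calibration('wrist'); F=f(c,im)
for o in bars(im,d,c,P,(85,235,142,280)): print('bar',o)
W=cloud(im,d,c,P); hsv=cv2.cvtColor(im,cv2.COLOR_RGB2HSV)
m0=(d>0)&(u<280)&(v<95)&(hsv[...,1]<60)&(hsv[...,2]>150)&(abs(W[...,2]-.166)<.006)
k,l,st,_=cv2.connectedComponentsWithStats(m0.astype(np.uint8))
for i in range(1,k):
    if st[i,4]<150: continue
    m=l==i; Q=cast(np.c_[u[m],v[m]],c,.166,F,P); print('sleeve',st[i],rectxy(Q),np.median(W[m][:,2]),'y-range',[ (float(x0),Q[abs(Q[:,0]-x0)<.001][:,1].min().round(4),Q[abs(Q[:,0]-x0)<.001][:,1].max().round(4)) for x0 in (.665,.68)],Q[:,0].min())
for n,zz in (('w1.npz',(366,131)),('w0.npz',(245,211))):
    z=np.load(n); im,P,dd=z['im'],z['P'],z['d']; hs=cv2.cvtColor(im,cv2.COLOR_RGB2HSV); W=cloud(im,dd,c,P)
    m=(abs(u-zz[0])<20)&(abs(v-zz[1])<20)&(hs[...,2]<70)&(abs(W[...,2]-.14)<.03); print('knob',m.sum(),u[m].mean(),v[m].mean(),W[m].mean(0),cast([[u[m].mean(),v[m].mean()]],c,.136,F,P))
z=np.load('w0.npz'); print('bolts',cast(np.array([(256,80),(417,95),(242,338),(365,345)]),c,.022,F,z['P']).round(4))
z=np.load('w1.npz'); print('bolts',cast(np.array([(270,125),(505,125)]),c,.022,F,z['P']).round(4))
E
```

```text
bar (1446, [494.9, 200.2, 182.0, 17.6, -10.0], np.float64(-10.04), 0.0194)
bar (1407, [477.5, 273.5, 179.0, 20.1, -5.0], np.float64(-4.88), 0.0194)
sleeve [ 104    0   44   85 2830] [693.9, 212.1, 63.4, 28.5, -4.3] 0.16563398789232597 y-range [(0.665, np.float64(0.2008), np.float64(0.2281)), (0.68, np.float64(0.1992), np.float64(0.2271))] 0.6612777811009961
sleeve [ 172    0   38   85 2722] [689.5, 158.0, 63.4, 27.2, -4.4] 0.16562643832453036 y-range [(0.665, np.float64(0.1465), np.float64(0.1727)), (0.68, np.float64(0.1453), np.float64(0.1719))] 0.6569756946920372
sleeve [ 240    0   32   85 2589] [685.2, 104.2, 63.3, 25.4, -4.7] 0.1655961276270722 y-range [(0.665, np.float64(0.093), np.float64(0.1181)), (0.68, np.float64(0.0918), np.float64(0.1172))] 0.6527442920593777
knob 515 365.20388349514565 131.01553398058252 [0.60409938 0.00761456 0.14858336] [[0.60266752 0.00428634 0.136     ]]
knob 861 244.1788617886179 210.27409988385597 [0.6036191  0.00829281 0.14835324] [[0.60247478 0.00410347 0.136     ]]
bolts [[ 0.6073  0.1004  0.022 ]
 [ 0.7671  0.0866  0.022 ]
 [ 0.5846 -0.2073  0.022 ]
 [ 0.7431 -0.218   0.022 ]]
bolts [[ 0.6073  0.0999  0.022 ]
 [ 0.5825 -0.2095  0.022 ]]
```

Request:
play_rows(
  plan=[
    {"jaw": 50, "dx": -0.88, "dy": -0.68, "dz": 0, "ax": 0, "ay": 0, "az": 0},
    {"jaw": 50, "dx": -0.88, "dy": -0.68, "dz": 0, "ax": 0, "ay": 0, "az": 0},
    {"jaw": 50, "dx": -0.88, "dy": -0.68, "dz": 0, "ax": 0, "ay": 0, "az": 0},
    {"jaw": 50, "dx": -0.88, "dy": -0.68, "dz": 0, "ax": 0, "ay": 0, "az": 0},
    {"jaw": 50, "dx": -0.87, "dy": -0.68, "dz": 0, "ax": 0, "ay": 0, "az": 0},
    {"jaw": 50, "dx": 0, "dy": 0, "dz": 0.5, "ax": 0, "ay": 0, "az": 0.9},
    {"jaw": 50, "dx": 0, "dy": 0, "dz": 1, "ax": 0, "ay": 0, "az": 0},
    {"jaw": 50, "dx": 0, "dy": 0, "dz": 1, "ax": 0, "ay": 0, "az": 0},
    {"jaw": 50, "dx": 0, "dy": 0, "dz": 1, "ax": 0, "ay": 0, "az": 0},
    {"jaw": 50, "dx": 0, "dy": 0, "dz": 1, "ax": 0, "ay": 0, "az": 0},
  ],
  squeeze=80,
)

```text
t: 2.95
position: [0.4362, 0.2123, 0.164]
ee_rot: [-3.141, -0.001, -0.176]
wrist_force: [0.5, 0.8, 0.5]
opening: 0.0425
finger_force: 0.0
```

```bash
python3 - <<'E'
from meas import *
s,im,d,c=cap('wrist','w2.png'); P=wpose(s,c); print(s['position'],s['ee_rot'],s['opening'])
for o in bars(im,d,c,P,(0,560,0,420)): print(o)
E
```

```text
[0.43622158 0.21225435 0.1640179 ] [-3.14113872e+00 -7.01550404e-04 -1.75937739e-01] 0.04254168412471506
(3456, [494.1, 200.9, 180.8, 16.0, -10.0], np.float64(-9.96), 0.0194)
(3179, [456.5, -44.1, 139.2, 39.6, -16.0], np.float64(-11.68), 0.0062)
(3560, [476.0, 274.4, 181.1, 18.0, -5.0], np.float64(-4.95), 0.0193)
(993, [463.1, 81.6, 40.8, 35.4, 15.6], np.float64(13.36), 0.022)
(657, [330.8, 303.9, 71.1, 18.8, -23.8], np.float64(-26.79), 0.2249)
(616, [307.1, 163.9, 69.5, 15.8, 5.4], np.float64(7.5), 0.2235)
(1727, [108.2, -55.7, 93.5, 68.1, 81.4], np.float64(43.67), 0.011)
(406, [119.3, 103.3, 36.9, 34.6, -3.7], np.float64(32.17), 0.011)
```

View pics/w2.png

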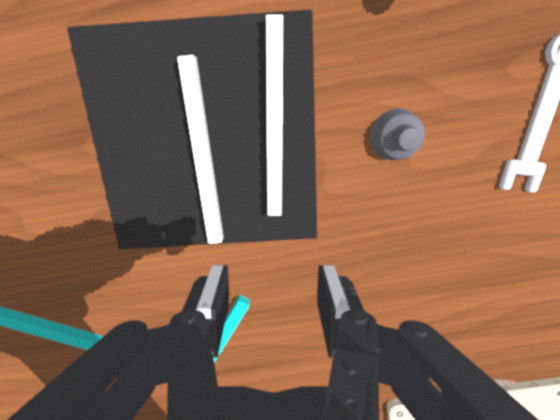

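The crop-scale view shows bar A at (274,115) and bar B at (200,150). The turquoise pieces at the lower left are left alone. Descending on bar A now.

Request:
play_rows(
  plan=[
    {"jaw": 50, "dx": -0.03, "dy": 0.04, "dz": 1, "ax": 0, "ay": 0, "az": 0},
    {"jaw": 50, "dx": 0, "dy": 0, "dz": 1, "ax": 0, "ay": 0, "az": 0},
    {"jaw": 50, "dx": 0, "dy": 0, "dz": 1, "ax": 0, "ay": 0, "az": 0},
    {"jaw": 50, "dx": 0, "dy": 0, "dz": 1, "ax": 0, "ay": 0, "az": 0},
    {"jaw": 50, "dx": 0, "dy": 0, "dz": 0.7, "ax": 0, "ay": 0, "az": 0},
    {"jaw": 50, "dx": 0, "dy": 0, "dz": 0.3, "ax": 0, "ay": 0, "az": 0},
    {"jaw": 50, "dx": 0, "dy": 0, "dz": 0.18, "ax": 0, "ay": 0, "az": 0},
    {"jaw": 50, "dx": 0, "dy": 0, "dz": 0, "ax": 0, "ay": 0, "az": 0},
    {"jaw": 0, "dx": 0, "dy": 0, "dz": 0, "ax": 0, "ay": 0, "az": 0},
    {"jaw": 0, "dx": 0, "dy": 0, "dz": 0, "ax": 0, "ay": 0, "az": 0},
  ],
  squeeze=80,
)

```text
t: 3.83
position: [0.4363, 0.2118, 0.0112]
ee_rot: [-3.14, -0.002, -0.178]
wrist_force: [-0.1, 0.7, 0.2]
opening: 0.0193
finger_force: 0.0
```

Request:
play_rows(
  plan=[
    {"jaw": 0, "dx": 0, "dy": 0, "dz": 0, "ax": 0, "ay": 0, "az": 0},
    {"jaw": 0, "dx": 0, "dy": 0, "dz": 0, "ax": 0, "ay": 0, "az": 0},
    {"jaw": 0, "dx": 0, "dy": 0, "dz": 0, "ax": 0, "ay": 0, "az": 0},
    {"jaw": 0, "dx": 0, "dy": 0, "dz": 0, "ax": 0, "ay": 0, "az": 0},
  ],
)

```text
t: 4.17
position: [0.4354, 0.2113, 0.01]
ee_rot: [-3.141, -0.0, -0.178]
wrist_force: [0.4, -0.2, -0.8]
opening: 0.0003
finger_force: 0.0
```

The fingers shut on nothing, with an opening of 0.3 mm. I'll look before trying again.

```bash
python3 - <<'E'
from meas import *
s,im,d,c=cap('wrist','w3.png'); P=wpose(s,c); print(s['position'],s['ee_rot'],s['opening'])
for o in bars(im,d,c,P,(0,560,0,420)): print(o)
E
```

```text
[0.43538727 0.2113342  0.01002495] [-3.14127861e+00 -4.77204286e-04 -1.78039095e-01] 0.0002803552752041844
(8563, [479.1, 202.7, 155.8, 19.1, -11.1], np.float64(-10.24), 0.0196)
(11174, [481.4, 272.4, 168.8, 19.3, -5.0], np.float64(-5.55), 0.0194)
```

View pics/w3.png

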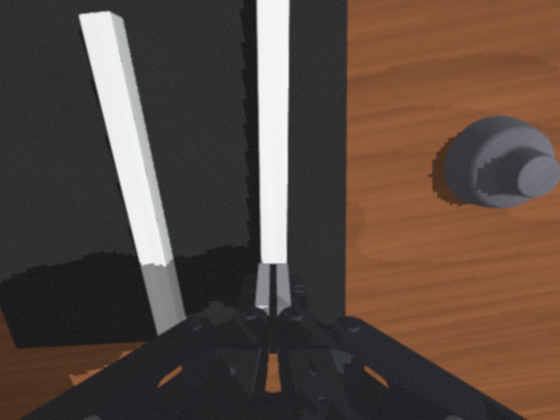

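```bash
python3 - <<'E'
from meas import *
s,im,d,c=cap('wrist'); P=wpose(s,c); W=cloud(im,d,c,P); T=np.eye(4); T[:3,:3]=Ro.from_euler('xyz',s['ee_rot']).as_matrix(); T[:3,3]=s['position']
for rr in range(235,310,5):
    for cc in (265,273,282):
        if d[rr,cc]>0: print(rr,cc,im[rr,cc],((W[rr,cc]-T[:3,3])@T[:3,:3]*1000).round(1),W[rr,cc,2].round(4))
E
```

```text
235 265 [239 242 241] [ 13.   -4.4 -10.1] 0.02
235 273 [241 243 243] [12.7 -0.1 -9.5] 0.0194
235 282 [238 239 240] [12.8  4.7 -9.6] 0.0195
240 265 [240 241 241] [ 9.4 -4.5 -8.6] 0.0185
240 273 [240 241 242] [10.  -0.1 -9.9] 0.0198
240 282 [238 239 240] [ 9.9  4.8 -9.8] 0.0197
245 265 [238 241 241] [ 6.9 -4.5 -9.7] 0.0196
245 273 [240 242 242] [  7.3  -0.1 -10.7] 0.0206
245 282 [237 240 239] [ 6.8  4.8 -9.6] 0.0195
250 265 [239 239 240] [ 3.3 -4.5 -8.5] 0.0184
250 273 [239 241 242] [ 3.5 -0.1 -8.9] 0.0188
250 282 [235 237 237] [  4.2   4.8 -10.3] 0.0202
255 265 [239 240 241] [ 0.8 -4.5 -9.5] 0.0194
255 273 [240 240 241] [ 0.7 -0.1 -9.3] 0.0192
255 282 [236 237 239] [  1.    4.9 -10. ] 0.0199
260 265 [239 240 241] [ -1.7  -4.5 -10.7] 0.0206
260 273 [239 241 241] [ -2.   -0.1 -10.2] 0.0201
260 282 [237 238 238] [-2.7  4.9 -8.7] 0.0186
265 265 [138 139 142] [ 10.4  -3.8 -39.2] 0.0491
265 273 [41 38 45] [ 10.5  -0.1 -39.2] 0.0492
265 282 [139 138 144] [  9.9   4.  -38.2] 0.0481
270 265 [137 138 142] [ 10.2  -3.7 -43.4] 0.0533
270 273 [40 37 40] [  9.7  -0.1 -42.6] 0.0525
270 282 [138 139 
[... 335 characters left out ...]
 145] [ 10.4  -3.4 -56.3] 0.0662
285 273 [40 37 39] [ 10.4  -0.1 -56.2] 0.0661
285 282 [137 138 140] [ 10.5   3.6 -56.4] 0.0663
290 265 [137 138 143] [ 10.5  -3.3 -60.2] 0.0701
290 273 [33 33 31] [ 10.1  -0.1 -59.5] 0.0694
290 282 [139 140 144] [ 10.    3.5 -59.4] 0.0693
295 265 [139 140 143] [  9.9  -3.2 -62.7] 0.0727
295 273 [39 41 41] [ 10.1  -0.1 -63. ] 0.073
295 282 [136 137 141] [ 10.2   3.4 -63.2] 0.0731
300 265 [138 137 140] [ 10.8  -3.1 -67.5] 0.0774
300 273 [33 33 32] [ 10.   -0.1 -66.3] 0.0762
300 282 [113 114 118] [ 10.6   3.3 -67.2] 0.0771
305 265 [164 165 170] [ 10.4  -3.1 -70.1] 0.08
305 273 [31 29 32] [ 10.3  -0.1 -70. ] 0.0799
305 282 [116 118 121] [ 10.1   3.2 -69.7] 0.0796
```

```bash
python3 - <<'E'
from meas import *
s,im,d,c=cap('scene'); s2,im2,d2,c2=cap('side')
a=[]
for i,cc in ((im,c),(im2,c2)):
    P=np.linalg.inv(np.array(cc['pose'])); q=P[:3,:3]@s['position']+P[:3,3]; F=f(cc,i); uv=(cc['cx']+F*q[0]/q[2],cc['cy']+F*q[1]/q[2]); print(uv)
    x,y=int(uv[0]),int(uv[1]); x0=max(0,x-60);y0=max(0,y-80)
    a.append(cv2.resize(i[y0:y0+120,x0:x0+120,::-1],(400,400),interpolation=cv2.INTER_CUBIC)); print('tcp in crop',(x-x0)*400/120,(y-y0)*400/120)
cv2.imwrite('pics/c4.png',np.hstack(a))
E
```

```text
(np.float64(316.86152555031236), np.float64(277.9426338998126))
tcp in crop 200.0 266.6666666666667
(np.float64(251.2935823168132), np.float64(214.75682883740026))
tcp in crop 200.0 266.6666666666667
```

View pics/c4.png

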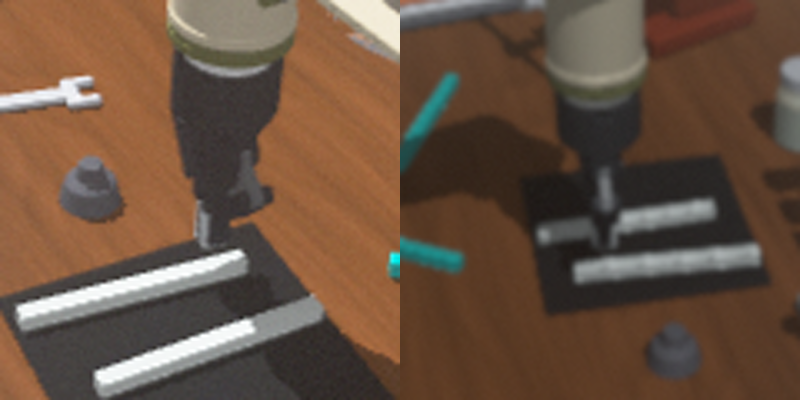

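The scene crop at (205,245) and the side crop at (205,250) both show the shut fingertips about 20 mm above the reported TCP point, hovering over the bar. The wrist depth agrees. I'll open, go down in small steps and watch the force.

Request:
play_rows(
  plan=[
    {"jaw": 40, "dx": 0, "dy": 0, "dz": 0, "ax": 0, "ay": 0, "az": 0},
    {"jaw": 40, "dx": 0, "dy": 0, "dz": 0, "ax": 0, "ay": 0, "az": 0},
    {"jaw": 40, "dx": 0, "dy": 0, "dz": 0, "ax": 0, "ay": 0, "az": 0},
    {"jaw": 40, "dx": 0, "dy": 0, "dz": 0, "ax": 0, "ay": 0, "az": 0},
    {"jaw": 40, "dx": 0, "dy": 0, "dz": 0.2, "ax": 0, "ay": 0, "az": 0},
    {"jaw": 40, "dx": 0, "dy": 0, "dz": 0.15, "ax": 0, "ay": 0, "az": 0},
    {"jaw": 40, "dx": 0, "dy": 0, "dz": 0, "ax": 0, "ay": 0, "az": 0},
    {"jaw": 40, "dx": 0, "dy": 0, "dz": 0, "ax": 0, "ay": 0, "az": 0},
  ],
  squeeze=80,
)

```text
t: 5.03
position: [0.4349, 0.2111, -0.0013]
ee_rot: [3.141, 0.001, -0.178]
wrist_force: [-0.8, 0.5, -0.3]
opening: 0.0343
finger_force: 0.0
```

```bash
python3 - <<'E'
from meas import *
s,im,d,c=cap('wrist'); P=wpose(s,c); W=cloud(im,d,c,P); T=np.eye(4); T[:3,:3]=Ro.from_euler('xyz',s['ee_rot']).as_matrix(); T[:3,3]=s['position']
print(s['position'],s['wrist_force'],s['opening'])
L=(W-T[:3,3])@T[:3,:3]*1000
m=(d>0)&(abs(L[...,0])<14)&(abs(L[...,1])<45)&(W[...,2]>.026)&(v>180)
for side in (-1,1):
    q=m&(L[...,1]*side>2); A=L[q]; i=np.argsort(-A[:,2])[:8]; print(A[i].round(1).tolist(), np.c_[u[q],v[q]][i[:3]].tolist())
s,im,d,c=cap('scene'); cv2.imwrite('pics/c5.png',cv2.resize(im[215:305,255:375,::-1],(800,600),interpolation=cv2.INTER_CUBIC))
E
```

```text
[ 0.43485564  0.21105708 -0.00132095] [-0.76274225  0.54106749 -0.34863825] 0.034262144739604095
[[2.3, -17.5, -33.1], [1.3, -17.5, -33.3], [1.1, -17.5, -33.9], [2.3, -17.4, -34.1], [-2.5, -17.5, -34.3], [-1.8, -17.5, -34.6], [0.5, -17.4, -34.7], [-0.0, -17.4, -34.8]] [[237, 274], [237, 276], [237, 277]]
[[2.6, 16.7, -33.6], [1.6, 16.8, -33.7], [2.2, 16.7, -33.9], [1.4, 16.7, -34.2], [-1.7, 16.8, -34.6], [-0.0, 16.7, -34.7], [-0.6, 16.8, -34.7], [-1.1, 16.8, -34.8]] [[308, 274], [308, 276], [308, 275]]
```

View pics/c5.png

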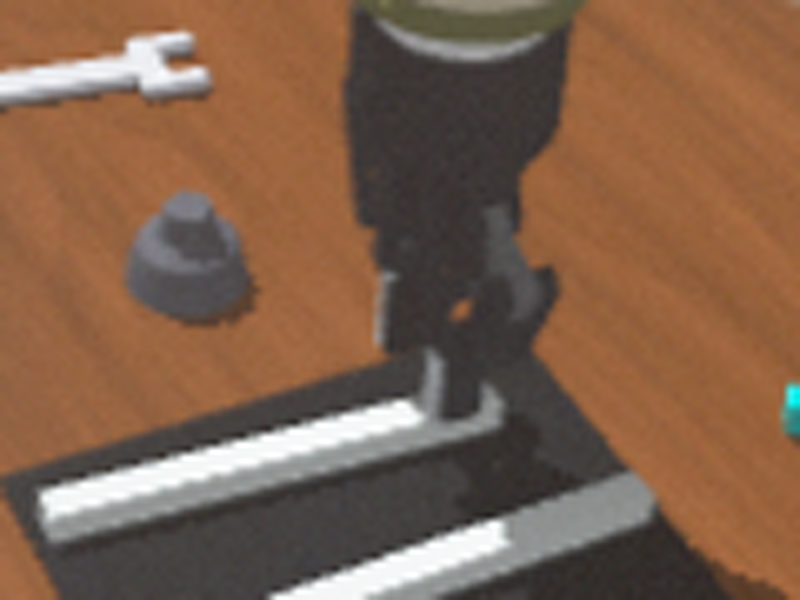

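At opening 34 mm the pad tips read about 33 mm above the TCP, which puts them at z ≈ 0.032 over the bar's 0.020 top. The crop shows them just above the bar near (460,410). I'll go down another 20 mm in small steps.

Request:
play_rows(
  plan=[
    {"jaw": 40, "dx": 0, "dy": 0, "dz": 0.2, "ax": 0, "ay": 0, "az": 0},
    {"jaw": 40, "dx": 0, "dy": 0, "dz": 0.2, "ax": 0, "ay": 0, "az": 0},
    {"jaw": 40, "dx": 0, "dy": 0, "dz": 0.1, "ax": 0, "ay": 0, "az": 0},
    {"jaw": 40, "dx": 0, "dy": 0, "dz": 0.1, "ax": 0, "ay": 0, "az": 0},
    {"jaw": 40, "dx": 0, "dy": 0, "dz": 0.05, "ax": 0, "ay": 0, "az": 0},
    {"jaw": 40, "dx": 0, "dy": 0, "dz": 0, "ax": 0, "ay": 0, "az": 0},
    {"jaw": 40, "dx": 0, "dy": 0, "dz": 0, "ax": 0, "ay": 0, "az": 0},
  ],
  squeeze=80,
)

```text
t: 5.72
position: [0.4353, 0.2112, -0.0203]
ee_rot: [3.142, 0.0, -0.178]
wrist_force: [0.6, 1.2, 0.4]
opening: 0.0338
finger_force: 0.0
```

```bash
cat >> meas.py <<'E'
def tool(s):
    T=np.eye(4); T[:3,:3]=Ro.from_euler('xyz',s['ee_rot']).as_matrix(); T[:3,3]=s['position']; return T
def local(W,s): T=tool(s); return (W-T[:3,3])@T[:3,:3]*1000
E
python3 - <<'E'
from meas import *
s,im,d,c=cap('wrist'); P=wpose(s,c); W=cloud(im,d,c,P); L=local(W,s)
print(s['position'],s['wrist_force'],s['opening'])
cv2.imwrite('pics/w6.png',cv2.resize(im[170:330,180:370,::-1],(760,600),interpolation=cv2.INTER_CUBIC))
for rr,cc in [(r_,c_) for c_ in (237,308,237,308,230,315) for r_ in range(236,300,6)]: print(rr,cc,im[rr,cc].tolist(),L[rr,cc].round(1),W[rr,cc,2].round(3)) if cc in(237,) else 0
E
```

```text
[ 0.43526287  0.21124114 -0.02029139] [0.58007687 1.23017319 0.40458913] 0.03378317524073014
236 237 [47, 42, 45] [ 19.2 -17.6 -26.1] 0.006
242 237 [47, 48, 46] [ 15.7 -17.8 -25.3] 0.005
248 237 [47, 47, 48] [ 12.4 -18.  -25.1] 0.005
254 237 [49, 47, 49] [  9.5 -18.  -25.9] 0.006
260 237 [47, 45, 50] [  6.1 -18.1 -25.9] 0.006
266 237 [45, 45, 47] [  2.6 -18.3 -25.6] 0.005
272 237 [44, 45, 48] [ -0.1 -18.2 -26.9] 0.007
278 237 [40, 36, 41] [  1.1 -17.4 -34.8] 0.015
284 237 [28, 29, 27] [ -1.1 -17.3 -36.6] 0.016
290 237 [28, 28, 27] [ -4.8 -17.5 -35.9] 0.016
296 237 [31, 33, 32] [ -7.5 -17.4 -37. ] 0.017
236 237 [47, 42, 45] [ 19.2 -17.6 -26.1] 0.006
242 237 [47, 48, 46] [ 15.7 -17.8 -25.3] 0.005
248 237 [47, 47, 48] [ 12.4 -18.  -25.1] 0.005
254 237 [49, 47, 49] [  9.5 -18.  -25.9] 0.006
260 237 [47, 45, 50] [  6.1 -18.1 -25.9] 0.006
266 237 [45, 45, 47] [  2.6 -18.3 -25.6] 0.005
272 237 [44, 45, 48] [ -0.1 -18.2 -26.9] 0.007
278 237 [40, 36, 41] [  1.1 -17.4 -34.8] 0.015
284 237 [28, 29, 27] [ -1.1 -17.3 -36.6] 0.016
290 237 [28, 28, 27] [ -4.8 -17.5 -35.9] 0.016
296 237 [31, 33, 32] [ -7.5 -17.4 -37. ] 0.017
```

View pics/w6.png

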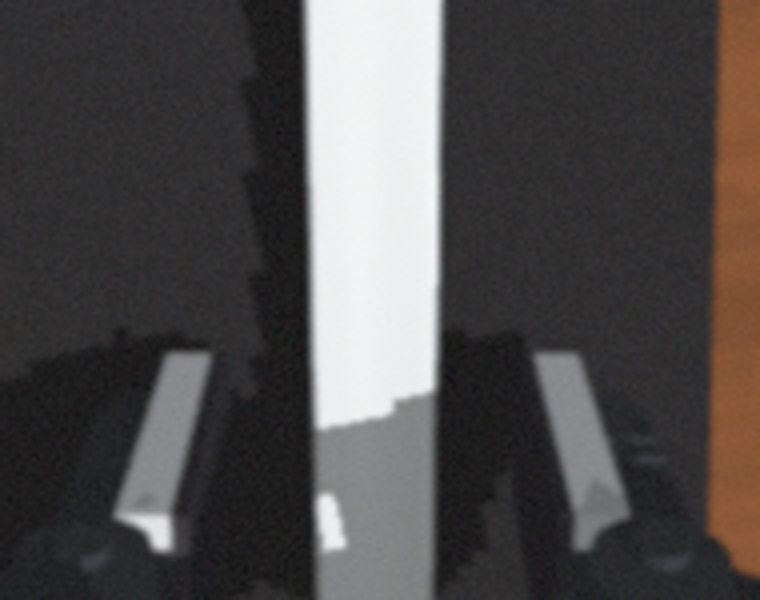

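Request:
play_rows(
  plan=[
    {"jaw": 40, "dx": 0, "dy": 0, "dz": 0.08, "ax": 0, "ay": 0, "az": 0},
    {"jaw": 0, "dx": 0, "dy": 0, "dz": 0, "ax": 0, "ay": 0, "az": 0},
    {"jaw": 0, "dx": 0, "dy": 0, "dz": 0, "ax": 0, "ay": 0, "az": 0},
    {"jaw": 0, "dx": 0, "dy": 0, "dz": 0, "ax": 0, "ay": 0, "az": 0},
    {"jaw": 0, "dx": 0, "dy": 0, "dz": 0, "ax": 0, "ay": 0, "az": 0},
    {"jaw": 0, "dx": 0, "dy": 0, "dz": 0, "ax": 0, "ay": 0, "az": 0},
  ],
  squeeze=80,
)

```text
t: 6.27
position: [0.4352, 0.2113, -0.0225]
ee_rot: [-3.142, -0.0, -0.178]
wrist_force: [-0.9, -2.1, 5.4]
opening: 0.0116
finger_force: 78.9
```

Request:
play_rows(
  plan=[
    {"jaw": 0, "dx": 0, "dy": 0, "dz": -0.5, "ax": 0, "ay": 0, "az": 0},
    {"jaw": 0, "dx": 0, "dy": 0, "dz": -1, "ax": 0, "ay": 0, "az": 0},
    {"jaw": 0, "dx": 0, "dy": 0, "dz": -1, "ax": 0, "ay": 0, "az": 0},
    {"jaw": 0, "dx": 0, "dy": 0, "dz": -1, "ax": 0, "ay": 0, "az": 0},
    {"jaw": 0, "dx": 0, "dy": 0, "dz": -1, "ax": 0, "ay": 0, "az": 0},
    {"jaw": 0, "dx": 0.9, "dy": 0.47, "dz": -0.17, "ax": 0, "ay": 0, "az": 0},
    {"jaw": 0, "dx": 0.9, "dy": 0.47, "dz": 0, "ax": 0, "ay": 0, "az": 0},
    {"jaw": 0, "dx": 0, "dy": 0, "dz": 0, "ax": 0, "ay": 0, "az": -0.97},
    {"jaw": 0, "dx": 0, "dy": 0, "dz": 0, "ax": 0, "ay": 0, "az": 0},
    {"jaw": 0, "dx": 0, "dy": 0, "dz": 0, "ax": 0, "ay": 0, "az": 0},
  ],
)

```text
t: 7.1
position: [0.4829, 0.1741, 0.117]
ee_rot: [3.142, 0.001, -0.079]
wrist_force: [-0.8, 0.7, -1.5]
opening: 0.0113
finger_force: 78.3
```

```bash
cat > chk.py <<'E'
from meas import *
import sys
# measure held bar and sleeves in the wrist view
def held(fn=None):
    s,im,d,c=cap('wrist',fn); P=wpose(s,c); W=cloud(im,d,c,P); L=local(W,s); hsv=cv2.cvtColor(im,cv2.COLOR_RGB2HSV)
    print('tcp',s['position'].round(4),s['ee_rot'].round(4),'F',s['wrist_force'].round(1),'open',round(s['opening'],4),round(s['finger_force'],1),'t',s['t'])
    m=(d>0)&(abs(u-273)<30)&(hsv[...,1]<60)&(hsv[...,2]>80)&(abs(L[...,1])<14)&(L[...,0]>15)&(L[...,2]<-15)&(L[...,2]>-60)
    A=L[m]
    for x0 in range(20,140,15):
        q=A[abs(A[:,0]-x0)<4]
        if len(q)>20: print('bar x',x0,'y',np.percentile(q[:,1],[2,98]).round(1),'mid',np.percentile(q[:,1],[2,98]).mean().round(2),'top z',np.median(W[m][abs(A[:,0]-x0)<4][:,2]).round(4),'loc z',np.median(q[:,2]).round(1))
    return s,im,d,c,P,W,L,hsv
if __name__=='__main__':
    s,im,d,c,P,W,L,hsv=held(sys.argv[1]); F=f(c,im)
    m0=(d>0)&(hsv[...,1]<60)&(hsv[...,2]>130)&(abs(W[...,2]-.166)<.005)&(v<200)&(W[...,0]>.64)
    k,l,st,_=cv2.connectedComponentsWithStats(m0.astype(np.uint8))
    for i in range(1,k):
        if st[i,4]>60: m=l==i; Q=cast(np.c_[u[m],v[m]],c,.166,F,P); print('sleeve',st[i].tolist(),rectxy(Q),'xmin',Q[:,0].min().round(4))
E
python3 chk.py w7.png
```

```text
tcp [0.4829 0.1741 0.117 ] [ 3.1415e+00  9.0000e-04 -7.8900e-02] F [-0.8  0.7 -1.5] open 0.0113 78.3 t 7.1
bar x 20 y [-7.2  6.4] mid -0.42 top z 0.1588 loc z -41.8
bar x 35 y [-7.1  6.2] mid -0.44 top z 0.1587 loc z -41.8
bar x 50 y [-7.2  6.3] mid -0.43 top z 0.1586 loc z -41.7
bar x 65 y [-7.4  6.1] mid -0.66 top z 0.1586 loc z -41.7
bar x 80 y [-7.2  6.2] mid -0.48 top z 0.1584 loc z -41.6
bar x 95 y [-7.3  6.1] mid -0.59 top z 0.1583 loc z -41.5
bar x 110 y [-7.3  6. ] mid -0.66 top z 0.1583 loc z -41.4
```

View pics/w7.png

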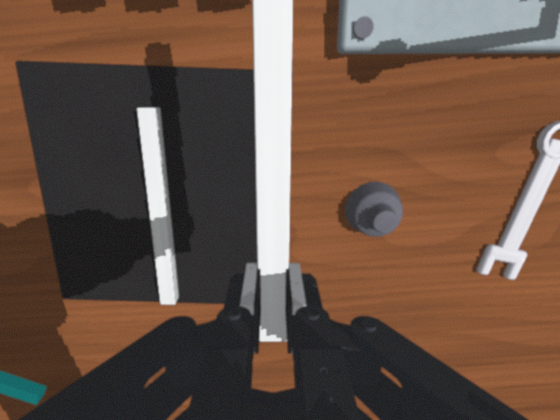

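The bar is held level and straight, about 0.5 mm off-centre in the image, which I put down to camera bias. Its axis needs to come up about 1 mm. The second bar is still on the mat near (160,205). Now I'll feed the tip into the middle sleeve.

Request:
play_rows(
  plan=[
    {"jaw": 0, "dx": 0, "dy": 0.015, "dz": -0.035, "ax": 0, "ay": 0, "az": 0},
    {"jaw": 0, "dx": 0.4, "dy": 0, "dz": 0, "ax": 0, "ay": 0, "az": 0},
    {"jaw": 0, "dx": 0.3, "dy": 0, "dz": 0, "ax": 0, "ay": 0, "az": 0},
    {"jaw": 0, "dx": 0.2, "dy": 0, "dz": 0, "ax": 0, "ay": 0, "az": 0},
    {"jaw": 0, "dx": 0.2, "dy": 0, "dz": 0, "ax": 0, "ay": 0, "az": 0},
    {"jaw": 0, "dx": 0.2, "dy": 0, "dz": 0, "ax": 0, "ay": 0, "az": 0},
    {"jaw": 0, "dx": 0, "dy": 0, "dz": 0, "ax": 0, "ay": 0, "az": 0},
    {"jaw": 0, "dx": 0, "dy": 0, "dz": 0, "ax": 0, "ay": 0, "az": 0},
  ],
)

```text
t: 7.82
position: [0.5222, 0.1705, 0.1183]
ee_rot: [3.142, 0.0, -0.077]
wrist_force: [-0.1, 0.0, -1.9]
opening: 0.0112
finger_force: 78.4
```

```bash
python3 chk.py w8.png
```

```text
tcp [0.5222 0.1705 0.1183] [ 3.1415e+00  3.0000e-04 -7.6800e-02] F [-0.1  0.  -1.9] open 0.0112 78.4 t 7.8167
bar x 20 y [-7.2  6.4] mid -0.42 top z 0.1601 loc z -41.8
bar x 35 y [-7.   6.2] mid -0.42 top z 0.16 loc z -41.7
bar x 50 y [-7.2  6.3] mid -0.43 top z 0.16 loc z -41.7
bar x 65 y [-7.4  6.1] mid -0.63 top z 0.1599 loc z -41.7
bar x 80 y [-7.1  6.2] mid -0.46 top z 0.1598 loc z -41.6
bar x 95 y [-7.2  6.2] mid -0.54 top z 0.1597 loc z -41.4
bar x 110 y [-7.3  6. ] mid -0.65 top z 0.1597 loc z -41.4
```

View pics/w8.png

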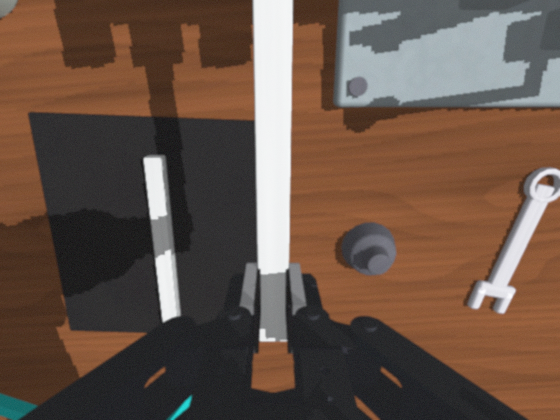

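No resistance, and the tip is about 14 mm inside the sleeve. Continuing.

Request:
play_rows(
  plan=[
    {"jaw": 0, "dx": 0.35, "dy": 0, "dz": 0, "ax": 0, "ay": 0, "az": 0},
    {"jaw": 0, "dx": 0.35, "dy": 0, "dz": 0, "ax": 0, "ay": 0, "az": 0},
    {"jaw": 0, "dx": 0.35, "dy": 0, "dz": 0, "ax": 0, "ay": 0, "az": 0},
    {"jaw": 0, "dx": 0.35, "dy": 0, "dz": 0, "ax": 0, "ay": 0, "az": 0},
    {"jaw": 0, "dx": 0.35, "dy": 0, "dz": 0, "ax": 0, "ay": 0, "az": 0},
    {"jaw": 0, "dx": 0.35, "dy": 0, "dz": 0, "ax": 0, "ay": 0, "az": 0},
    {"jaw": 0, "dx": 0.35, "dy": 0, "dz": 0, "ax": 0, "ay": 0, "az": 0},
    {"jaw": 0, "dx": 0.35, "dy": 0, "dz": 0, "ax": 0, "ay": 0, "az": 0},
    {"jaw": 0, "dx": 0.35, "dy": 0, "dz": 0, "ax": 0, "ay": 0, "az": 0},
    {"jaw": 0, "dx": 0.2, "dy": 0, "dz": 0, "ax": 0, "ay": 0, "az": 0},
  ],
)

```text
t: 8.7
position: [0.6237, 0.1624, 0.1183]
ee_rot: [3.141, -0.0, -0.077]
wrist_force: [-0.2, 0.6, -1.6]
opening: 0.0115
finger_force: 82.4
```

Request:
play_rows(
  plan=[
    {"jaw": 0, "dx": 0.1, "dy": 0, "dz": 0, "ax": 0, "ay": 0, "az": 0},
    {"jaw": 0, "dx": 0.1, "dy": 0, "dz": 0, "ax": 0, "ay": 0, "az": 0},
    {"jaw": 0, "dx": 0.05, "dy": 0, "dz": 0, "ax": 0, "ay": 0, "az": 0},
    {"jaw": 0, "dx": 0, "dy": 0, "dz": 0, "ax": 0, "ay": 0, "az": 0},
  ],
)

```text
t: 9.03
position: [0.6299, 0.1623, 0.1185]
ee_rot: [-3.142, -0.0, -0.076]
wrist_force: [-0.3, 0.2, -0.8]
opening: 0.0116
finger_force: 82.4
```

```bash
python3 chk.py w9.png
```

```text
tcp [0.6299 0.1623 0.1185] [-3.1416 -0.     -0.0764] F [-0.3  0.2 -0.8] open 0.0116 82.4 t 9.0333
bar x 20 y [-7.3  6.4] mid -0.42 top z 0.1602 loc z -41.7
bar x 35 y [-11.8  11.4] mid -0.2 top z 0.1656 loc z -47.1
bar x 50 y [-11.4  10.9] mid -0.22 top z 0.1656 loc z -47.1
bar x 65 y [-11.   10.5] mid -0.25 top z 0.1656 loc z -47.1
bar x 80 y [-10.6  10.1] mid -0.27 top z 0.1656 loc z -47.1
bar x 95 y [-10.2   9.7] mid -0.27 top z 0.1656 loc z -47.1
bar x 110 y [-7.3  6.1] mid -0.64 top z 0.1599 loc z -41.4
sleeve [78, 53, 94, 147, 10746] [705.0, 211.3, 53.2, 27.7, -4.3] xmin 0.6774
sleeve [235, 52, 75, 148, 10163] [701.1, 157.5, 53.5, 25.9, -4.3] xmin 0.6734
sleeve [376, 53, 91, 147, 10340] [696.8, 103.5, 53.2, 27.2, -4.3] xmin 0.6693
```

View pics/w9.png

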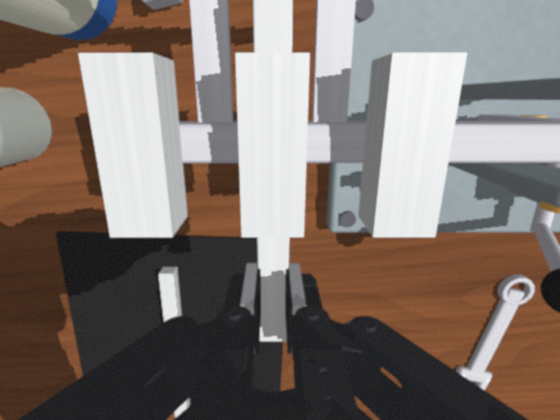

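The bar is centred in the middle sleeve: the mouth edge is at row 237 and the tail is at about row 340. I'll push the last few millimetres to the stop.

Request:
play_rows(
  plan=[
    {"jaw": 0, "dx": 0.07, "dy": 0, "dz": 0, "ax": 0, "ay": 0, "az": 0},
    {"jaw": 0, "dx": 0.07, "dy": 0, "dz": 0, "ax": 0, "ay": 0, "az": 0},
    {"jaw": 0, "dx": 0, "dy": 0, "dz": 0, "ax": 0, "ay": 0, "az": 0},
    {"jaw": 0, "dx": 0, "dy": 0, "dz": 0, "ax": 0, "ay": 0, "az": 0},
  ],
)

```text
t: 9.42
position: [0.6327, 0.1623, 0.1179]
ee_rot: [3.141, 0.003, -0.076]
wrist_force: [-5.3, 0.1, -0.9]
opening: 0.0112
finger_force: 82.5
```

Request:
play_rows(
  plan=[
    {"jaw": 0, "dx": 0.06, "dy": 0, "dz": 0, "ax": 0, "ay": 0, "az": 0},
    {"jaw": 0, "dx": 0, "dy": 0, "dz": 0, "ax": 0, "ay": 0, "az": 0},
    {"jaw": 0, "dx": 0, "dy": 0, "dz": 0, "ax": 0, "ay": 0, "az": 0},
  ],
)

```text
t: 9.67
position: [0.6327, 0.1625, 0.1172]
ee_rot: [3.141, 0.007, -0.075]
wrist_force: [-11.4, 0.2, 0.1]
opening: 0.0115
finger_force: 82.6
```

Request:
play_rows(
  plan=[
    {"jaw": 0, "dx": -0.08, "dy": 0, "dz": 0, "ax": 0, "ay": 0, "az": 0},
    {"jaw": 40, "dx": 0, "dy": 0, "dz": 0, "ax": 0, "ay": 0, "az": 0},
    {"jaw": 40, "dx": 0, "dy": 0, "dz": 0, "ax": 0, "ay": 0, "az": 0},
    {"jaw": 40, "dx": 0, "dy": 0, "dz": 0, "ax": 0, "ay": 0, "az": 0},
    {"jaw": 40, "dx": 0, "dy": 0, "dz": 0, "ax": 0, "ay": 0, "az": 0},
    {"jaw": 40, "dx": 0, "dy": 0, "dz": -0.5, "ax": 0, "ay": 0, "az": 0},
    {"jaw": 40, "dx": 0, "dy": 0, "dz": -1, "ax": 0, "ay": 0, "az": 0},
    {"jaw": 40, "dx": 0, "dy": 0, "dz": -1, "ax": 0, "ay": 0, "az": 0},
  ],
)

```text
t: 10.33
position: [0.6329, 0.1616, 0.1935]
ee_rot: [3.141, 0.002, -0.077]
wrist_force: [0.4, 0.1, 0.3]
opening: 0.0343
finger_force: 0.0
```

Request:
play_rows(
  plan=[
    {"jaw": 40, "dx": -0.93, "dy": -0.43, "dz": 0, "ax": 0, "ay": 0, "az": 0},
    {"jaw": 40, "dx": -0.93, "dy": -0.43, "dz": 0, "ax": 0, "ay": 0, "az": 0},
    {"jaw": 40, "dx": -0.93, "dy": -0.43, "dz": 0, "ax": 0, "ay": 0, "az": 0},
    {"jaw": 40, "dx": -0.93, "dy": -0.43, "dz": 0, "ax": 0, "ay": 0, "az": 0},
    {"jaw": 40, "dx": -0.93, "dy": -0.43, "dz": 0, "ax": 0, "ay": 0, "az": 0},
    {"jaw": 40, "dx": -0.93, "dy": -0.43, "dz": 0, "ax": 0, "ay": 0, "az": 0},
    {"jaw": 40, "dx": -0.93, "dy": -0.43, "dz": 0, "ax": 0, "ay": 0, "az": 0},
    {"jaw": 40, "dx": -0.93, "dy": -0.43, "dz": 0, "ax": 0, "ay": 0, "az": 0},
    {"jaw": 40, "dx": 0, "dy": 0, "dz": 0, "ax": 0, "ay": 0, "az": 0},
  ],
)

```text
t: 11.08
position: [0.4142, 0.286, 0.1942]
ee_rot: [-3.14, 0.0, -0.069]
wrist_force: [0.7, 1.1, 0.5]
opening: 0.0342
finger_force: 0.0
```

```bash
python3 - <<'E'
from meas import *
s,im,d,c=cap('wrist','w10.png'); P=wpose(s,c); print(s['position'],s['ee_rot'],s['opening'],s['wrist_force'])
for o in bars(im,d,c,P,(0,560,0,300)): print(o)
s,im,d,c=cap('scene','s10.png'); 
hsv=cv2.cvtColor(im,cv2.COLOR_RGB2HSV); W=cloud(im,d,c)
m=(u>180)&(u<270)&(v>225)&(v<300)&(hsv[...,1]<60)&(hsv[...,2]>120)&(d>0)&(abs(W[...,2]-.158)<.006)&(W[...,0]<.652)&(W[...,0]>.55)
Q=W[m]; print('stick-out',len(Q), rectxy(cast(np.c_[u[m],v[m]],c,.159,f(c,im))) if len(Q)>10 else '')
E
```

```text
[0.4142403  0.2859746  0.19418068] [-3.13981971e+00  2.78325915e-04 -6.94581467e-02] 0.03422485682150573 [0.65407194 1.10254452 0.53628666]
(3145, [475.6, 275.7, 182.6, 17.0, -4.9], np.float64(-4.87), 0.0193)
(1168, [462.9, 84.7, 45.8, 41.5, -9.6], np.float64(22.76), 0.0216)
(281, [405.7, -12.9, 28.9, 14.6, -14.7], np.float64(-0.88), 0.0058)
(482, [291.9, 356.0, 53.9, 16.8, -21.0], np.float64(-22.21), 0.248)
(479, [283.9, 235.0, 53.7, 16.3, 13.1], np.float64(14.83), 0.2476)
stick-out 102 [630.0, 171.0, 48.7, 16.4, -3.5]
```

Request:
play_rows(
  plan=[
    {"jaw": 40, "dx": 0.07, "dy": 0.19, "dz": 0.8, "ax": 0, "ay": 0, "az": 0.15},
    {"jaw": 40, "dx": 0, "dy": 0, "dz": 1, "ax": 0, "ay": 0, "az": 0},
    {"jaw": 40, "dx": 0, "dy": 0, "dz": 1, "ax": 0, "ay": 0, "az": 0},
    {"jaw": 40, "dx": 0, "dy": 0, "dz": 1, "ax": 0, "ay": 0, "az": 0},
    {"jaw": 40, "dx": 0, "dy": 0, "dz": 1, "ax": 0, "ay": 0, "az": 0},
    {"jaw": 40, "dx": 0, "dy": 0, "dz": 0.7, "ax": 0, "ay": 0, "az": 0},
    {"jaw": 40, "dx": 0, "dy": 0, "dz": 0, "ax": 0, "ay": 0, "az": 0},
    {"jaw": 40, "dx": 0, "dy": 0, "dz": 0, "ax": 0, "ay": 0, "az": 0},
  ],
)

```text
t: 11.85
position: [0.4209, 0.2751, 0.0281]
ee_rot: [3.14, 0.001, -0.094]
wrist_force: [0.6, 0.4, 1.2]
opening: 0.0341
finger_force: 0.0
```

```bash
python3 - <<'E'
from meas import *
s,im,d,c=cap('wrist','w11.png'); P=wpose(s,c); print(s['position'],s['ee_rot'],s['opening'],s['wrist_force'])
W=cloud(im,d,c,P);L=local(W,s); hsv=cv2.cvtColor(im,cv2.COLOR_RGB2HSV)
m=(d>0)&(abs(L[...,1])<30)&(abs(W[...,2]-.02)<.004)&(hsv[...,1]<60)&(hsv[...,2]>110)&(L[...,0]>-40)&(L[...,0]<150)
print(rectxy(L[m]/1000), line(L[m]))
E
```

```text
[0.42092843 0.27509488 0.02812836] [ 3.14026557e+00  1.22691306e-03 -9.36029140e-02] 0.034147437661889685 [0.57172567 0.36225008 1.17746757]
[46.1, -5.9, 162.8, 14.0, -0.4] (array([58.08096755, -5.92200965]), np.float64(-0.40080414250439844))
```

Request:
play_rows(
  plan=[
    {"jaw": 40, "dx": -0.19, "dy": -0.175, "dz": 0, "ax": 0, "ay": 0, "az": -0.07},
    {"jaw": 40, "dx": 0, "dy": 0, "dz": 0.7, "ax": 0, "ay": 0, "az": 0},
    {"jaw": 40, "dx": 0, "dy": 0, "dz": 0.6, "ax": 0, "ay": 0, "az": 0},
    {"jaw": 40, "dx": 0, "dy": 0, "dz": 0.25, "ax": 0, "ay": 0, "az": 0},
    {"jaw": 40, "dx": 0, "dy": 0, "dz": 0.13, "ax": 0, "ay": 0, "az": 0},
    {"jaw": 40, "dx": 0, "dy": 0, "dz": 0, "ax": 0, "ay": 0, "az": 0},
    {"jaw": 40, "dx": 0, "dy": 0, "dz": 0, "ax": 0, "ay": 0, "az": 0},
  ],
)

```text
t: 12.48
position: [0.4159, 0.2824, -0.0209]
ee_rot: [-3.141, -0.001, -0.085]
wrist_force: [-0.6, 0.3, 0.0]
opening: 0.0341
finger_force: 0.0
```

Request:
play_rows(
  plan=[
    {"jaw": 0, "dx": 0, "dy": 0, "dz": 0, "ax": 0, "ay": 0, "az": 0},
    {"jaw": 0, "dx": 0, "dy": 0, "dz": 0, "ax": 0, "ay": 0, "az": 0},
    {"jaw": 0, "dx": 0, "dy": 0, "dz": 0, "ax": 0, "ay": 0, "az": 0},
    {"jaw": 0, "dx": 0, "dy": 0, "dz": 0, "ax": 0, "ay": 0, "az": 0},
    {"jaw": 0, "dx": 0, "dy": 0, "dz": 0, "ax": 0, "ay": 0, "az": 0},
  ],
  squeeze=80,
)

```text
t: 12.9
position: [0.416, 0.2823, -0.0206]
ee_rot: [-3.14, -0.001, -0.085]
wrist_force: [-1.3, -1.8, 7.0]
opening: 0.0113
finger_force: 78.6
```

Request:
play_rows(
  plan=[
    {"jaw": 0, "dx": 0, "dy": 0, "dz": -0.5, "ax": 0, "ay": 0, "az": 0},
    {"jaw": 0, "dx": 0, "dy": 0, "dz": -1, "ax": 0, "ay": 0, "az": 0},
    {"jaw": 0, "dx": 0, "dy": 0, "dz": -1, "ax": 0, "ay": 0, "az": 0},
    {"jaw": 0, "dx": 0, "dy": 0, "dz": -1, "ax": 0, "ay": 0, "az": 0},
    {"jaw": 0, "dx": 0, "dy": 0, "dz": -1, "ax": 0, "ay": 0, "az": 0},
    {"jaw": 0, "dx": 0.84, "dy": 0.53, "dz": -0.19, "ax": 0, "ay": 0, "az": -0.08},
    {"jaw": 0, "dx": 0.85, "dy": 0.53, "dz": 0, "ax": 0, "ay": 0, "az": 0},
    {"jaw": 0, "dx": 0.85, "dy": 0.53, "dz": 0, "ax": 0, "ay": 0, "az": 0},
    {"jaw": 0, "dx": 0, "dy": 0, "dz": 0, "ax": 0, "ay": 0, "az": 0},
    {"jaw": 0, "dx": 0, "dy": 0, "dz": 0, "ax": 0, "ay": 0, "az": 0},
  ],
)

```text
t: 13.73
position: [0.4885, 0.2268, 0.119]
ee_rot: [3.141, -0.0, -0.08]
wrist_force: [-1.8, 1.2, -1.4]
opening: 0.0111
finger_force: 78.5
```

Request:
play_rows(
  plan=[
    {"jaw": 0, "dx": 0, "dy": 0, "dz": 0, "ax": 0, "ay": 0, "az": 0},
    {"jaw": 0, "dx": 0, "dy": 0, "dz": 0, "ax": 0, "ay": 0, "az": 0},
    {"jaw": 0, "dx": 0, "dy": 0, "dz": 0, "ax": 0, "ay": 0, "az": 0},
  ],
)

```text
t: 13.98
position: [0.4868, 0.2292, 0.1189]
ee_rot: [-3.141, 0.0, -0.075]
wrist_force: [-0.8, 0.2, -1.0]
opening: 0.0113
finger_force: 78.5
```

```bash
python3 chk.py w12.png
```

```text
tcp [0.4868 0.2292 0.1189] [-3.1414e+00  1.0000e-04 -7.4800e-02] F [-0.8  0.2 -1. ] open 0.0113 78.5 t 13.9833
bar x 20 y [-6.9  6.5] mid -0.21 top z 0.1589 loc z -40.0
bar x 35 y [-6.7  6.7] mid -0.01 top z 0.1587 loc z -39.8
bar x 50 y [-6.9  6.7] mid -0.12 top z 0.1587 loc z -39.8
bar x 65 y [-6.7  6.6] mid -0.02 top z 0.1585 loc z -39.6
bar x 80 y [-6.5  6.8] mid 0.16 top z 0.1584 loc z -39.5
bar x 95 y [-6.6  6.9] mid 0.13 top z 0.1583 loc z -39.4
bar x 110 y [-6.4  7. ] mid 0.29 top z 0.1582 loc z -39.3
```

Request:
play_rows(
  plan=[
    {"jaw": 0, "dx": 0, "dy": 0, "dz": -0.045, "ax": 0, "ay": 0, "az": 0},
    {"jaw": 0, "dx": 0.4, "dy": 0, "dz": 0, "ax": 0, "ay": 0, "az": 0},
    {"jaw": 0, "dx": 0.3, "dy": 0, "dz": 0, "ax": 0, "ay": 0, "az": 0},
    {"jaw": 0, "dx": 0.2, "dy": 0, "dz": 0, "ax": 0, "ay": 0, "az": 0},
    {"jaw": 0, "dx": 0.2, "dy": 0, "dz": 0, "ax": 0, "ay": 0, "az": 0},
    {"jaw": 0, "dx": 0.2, "dy": 0, "dz": 0, "ax": 0, "ay": 0, "az": 0},
    {"jaw": 0, "dx": 0, "dy": 0, "dz": 0, "ax": 0, "ay": 0, "az": 0},
    {"jaw": 0, "dx": 0, "dy": 0, "dz": 0, "ax": 0, "ay": 0, "az": 0},
  ],
)

```text
t: 14.7
position: [0.5264, 0.2252, 0.1199]
ee_rot: [3.141, 0.0, -0.077]
wrist_force: [0.4, -0.0, -1.0]
opening: 0.0111
finger_force: 78.5
```

```bash
python3 chk.py w13.png
```

```text
tcp [0.5264 0.2252 0.1199] [ 3.1415e+00  4.0000e-04 -7.6800e-02] F [ 0.4 -0.  -1. ] open 0.0111 78.5 t 14.7
bar x 20 y [-6.9  6.5] mid -0.19 top z 0.1599 loc z -40.0
bar x 35 y [-6.7  6.7] mid -0.01 top z 0.1597 loc z -39.8
bar x 50 y [-6.9  6.5] mid -0.19 top z 0.1596 loc z -39.7
bar x 65 y [-6.7  6.6] mid -0.02 top z 0.1595 loc z -39.6
bar x 80 y [-6.5  6.7] mid 0.11 top z 0.1594 loc z -39.5
bar x 95 y [-6.6  6.8] mid 0.11 top z 0.1593 loc z -39.4
bar x 110 y [-6.4  6.9] mid 0.27 top z 0.1591 loc z -39.2
```

Request:
play_rows(
  plan=[
    {"jaw": 0, "dx": 0.2, "dy": -0.03, "dz": 0, "ax": 0, "ay": 0, "az": 0},
    {"jaw": 0, "dx": 0.35, "dy": 0, "dz": 0, "ax": 0, "ay": 0, "az": 0},
    {"jaw": 0, "dx": 0.35, "dy": 0, "dz": 0, "ax": 0, "ay": 0, "az": 0},
    {"jaw": 0, "dx": 0.35, "dy": 0, "dz": 0, "ax": 0, "ay": 0, "az": 0},
    {"jaw": 0, "dx": 0.35, "dy": 0, "dz": 0, "ax": 0, "ay": 0, "az": 0},
    {"jaw": 0, "dx": 0.35, "dy": 0, "dz": 0, "ax": 0, "ay": 0, "az": 0},
    {"jaw": 0, "dx": 0.35, "dy": 0, "dz": 0, "ax": 0, "ay": 0, "az": 0},
    {"jaw": 0, "dx": 0.35, "dy": 0, "dz": 0, "ax": 0, "ay": 0, "az": 0},
    {"jaw": 0, "dx": 0.35, "dy": 0, "dz": 0, "ax": 0, "ay": 0, "az": 0},
    {"jaw": 0, "dx": 0.2, "dy": 0, "dz": 0, "ax": 0, "ay": 0, "az": 0},
  ],
)

```text
t: 15.58
position: [0.6237, 0.2183, 0.1199]
ee_rot: [3.141, -0.0, -0.077]
wrist_force: [-0.6, 0.7, -1.4]
opening: 0.0113
finger_force: 78.5
```

Request:
play_rows(
  plan=[
    {"jaw": 0, "dx": 0.15, "dy": 0, "dz": 0, "ax": 0, "ay": 0, "az": 0},
    {"jaw": 0, "dx": 0.15, "dy": 0, "dz": 0, "ax": 0, "ay": 0, "az": 0},
    {"jaw": 0, "dx": 0.1, "dy": 0, "dz": 0, "ax": 0, "ay": 0, "az": 0},
    {"jaw": 0, "dx": 0.08, "dy": 0, "dz": 0, "ax": 0, "ay": 0, "az": 0},
    {"jaw": 0, "dx": 0, "dy": 0, "dz": 0, "ax": 0, "ay": 0, "az": 0},
    {"jaw": 0, "dx": 0, "dy": 0, "dz": 0, "ax": 0, "ay": 0, "az": 0},
  ],
)

```text
t: 16.08
position: [0.6364, 0.2179, 0.1201]
ee_rot: [-3.141, -0.0, -0.076]
wrist_force: [0.8, 0.2, -1.0]
opening: 0.0111
finger_force: 78.5
```

```bash
python3 chk.py w14.png
```

```text
tcp [0.6364 0.2179 0.1201] [-3.1415e+00 -1.0000e-04 -7.6200e-02] F [ 0.8  0.2 -1. ] open 0.0111 78.5 t 16.0833
bar x 20 y [-6.9  6.5] mid -0.2 top z 0.1601 loc z -39.9
bar x 35 y [-12.1  11.6] mid -0.22 top z 0.1638 loc z -43.6
bar x 50 y [-11.7  11.3] mid -0.21 top z 0.1638 loc z -43.6
bar x 65 y [-11.3  10.8] mid -0.24 top z 0.1637 loc z -43.6
bar x 80 y [-10.9  10.3] mid -0.27 top z 0.1638 loc z -43.6
bar x 95 y [-10.5   9.9] mid -0.29 top z 0.1633 loc z -43.2
bar x 110 y [-6.4  6.9] mid 0.26 top z 0.1594 loc z -39.2
sleeve [238, 61, 72, 139, 9328] [705.9, 212.6, 51.3, 25.5, -4.3] xmin 0.6794
sleeve [375, 61, 88, 139, 9543] [701.9, 158.7, 51.3, 26.1, -4.3] xmin 0.6753
sleeve [509, 61, 51, 139, 4726] [698.0, 107.9, 51.8, 20.4, -2.7] xmin 0.6717
```

View pics/w14.png

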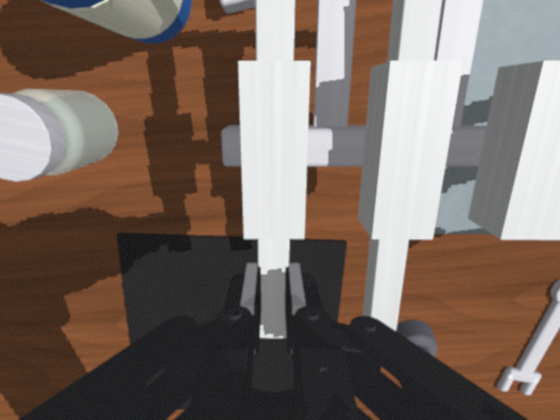

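Bar B is centred in the left sleeve, with the mouth at row 238. Bar A sits in the middle sleeve with its tail at (382,325). That was my last picture view, so I'll check by numbers from here on. Pushing to the stop.

Request:
play_rows(
  plan=[
    {"jaw": 0, "dx": 0.06, "dy": 0, "dz": 0, "ax": 0, "ay": 0, "az": 0},
    {"jaw": 0, "dx": 0.06, "dy": 0, "dz": 0, "ax": 0, "ay": 0, "az": 0},
    {"jaw": 0, "dx": 0, "dy": 0, "dz": 0, "ax": 0, "ay": 0, "az": 0},
    {"jaw": 0, "dx": 0, "dy": 0, "dz": 0, "ax": 0, "ay": 0, "az": 0},
  ],
)

```text
t: 16.47
position: [0.6365, 0.2183, 0.1189]
ee_rot: [3.14, 0.007, -0.075]
wrist_force: [-13.5, -0.1, 0.9]
opening: 0.011
finger_force: 78.7
```

Request:
play_rows(
  plan=[
    {"jaw": 0, "dx": 0.06, "dy": 0, "dz": 0, "ax": 0, "ay": 0, "az": 0},
    {"jaw": 0, "dx": 0, "dy": 0, "dz": 0, "ax": 0, "ay": 0, "az": 0},
    {"jaw": 0, "dx": 0, "dy": 0, "dz": 0, "ax": 0, "ay": 0, "az": 0},
  ],
)

```text
t: 16.72
position: [0.6365, 0.2186, 0.1183]
ee_rot: [3.14, 0.011, -0.074]
wrist_force: [-20.1, 0.3, 1.1]
opening: 0.0109
finger_force: 78.8
```

Request:
play_rows(
  plan=[
    {"jaw": 0, "dx": -0.16, "dy": 0, "dz": 0, "ax": 0, "ay": 0, "az": 0},
    {"jaw": 0, "dx": 0, "dy": 0, "dz": 0, "ax": 0, "ay": 0, "az": 0},
    {"jaw": 40, "dx": 0, "dy": 0, "dz": 0, "ax": 0, "ay": 0, "az": 0},
    {"jaw": 40, "dx": 0, "dy": 0, "dz": 0, "ax": 0, "ay": 0, "az": 0},
    {"jaw": 40, "dx": 0, "dy": 0, "dz": 0, "ax": 0, "ay": 0, "az": 0},
    {"jaw": 40, "dx": 0, "dy": 0, "dz": 0, "ax": 0, "ay": 0, "az": 0},
    {"jaw": 40, "dx": 0, "dy": 0, "dz": -0.5, "ax": 0, "ay": 0, "az": 0},
    {"jaw": 40, "dx": 0, "dy": 0, "dz": -1, "ax": 0, "ay": 0, "az": 0},
    {"jaw": 40, "dx": 0, "dy": 0, "dz": -1, "ax": 0, "ay": 0, "az": 0},
    {"jaw": 40, "dx": 0, "dy": 0, "dz": -1, "ax": 0, "ay": 0, "az": 0},
  ],
)

```text
t: 17.55
position: [0.6371, 0.2175, 0.2265]
ee_rot: [3.142, -0.0, -0.077]
wrist_force: [-0.4, 0.2, 0.7]
opening: 0.0343
finger_force: 0.0
```

Request:
play_rows(
  plan=[
    {"jaw": 40, "dx": -0.8, "dy": 0.6, "dz": -0.4, "ax": 0, "ay": 0, "az": 0},
    {"jaw": 40, "dx": -0.8, "dy": 0.6, "dz": -0.4, "ax": 0, "ay": 0, "az": 0},
    {"jaw": 40, "dx": -0.8, "dy": 0.6, "dz": -0.4, "ax": 0, "ay": 0, "az": 0},
    {"jaw": 40, "dx": -0.8, "dy": 0.6, "dz": -0.2, "ax": 0, "ay": 0, "az": 0},
    {"jaw": 40, "dx": 0, "dy": 0, "dz": 0, "ax": 0, "ay": 0, "az": 0},
    {"jaw": 40, "dx": 0, "dy": 0, "dz": 0, "ax": 0, "ay": 0, "az": 0},
  ],
)

```text
t: 18.05
position: [0.5359, 0.1525, 0.2686]
ee_rot: [-3.141, -0.003, -0.078]
wrist_force: [1.3, 0.8, -0.2]
opening: 0.0343
finger_force: 0.0
```

```bash
cat > over.py <<'E'
from meas import *
def over():
    s,im,d,c=cap('wrist'); P=wpose(s,c); W=cloud(im,d,c,P); hsv=cv2.cvtColor(im,cv2.COLOR_RGB2HSV); F=f(c,im)
    print('tcp',s['position'].round(4),s['ee_rot'].round(3),'F',s['wrist_force'].round(1),s['opening'].__round__(4),s['t'])
    w=(d>0)&(hsv[...,1]<60)&(hsv[...,2]>110)&(v<330)
    for lab,m0 in (('hi',w&(W[...,2]>.10)&(W[...,2]<.17)&(W[...,0]>.58)&(W[...,0]<.75)&(W[...,1]>.05)&(W[...,1]<.25)),):
        # stick-outs: before mouth line
        mouthx=.6623+(W[...,1]-.2156)*.0787
        for k_,yc in (('m1',.1062),('m2',.1608),('m3',.2156)):
            ax=(W[...,1]-yc)-(.66-W[...,0])*.0767
            q=m0&(abs(ax)<.02)&(W[...,0]<mouthx-.003); A=W[q]
            if len(A)>30: print(k_,'bar',len(A),'tail x',np.percentile(A[:,0],1).round(4),'y',np.median(A[:,1]).round(4),'z',np.median(A[:,2]).round(4),'tail',A[A[:,0]<np.percentile(A[:,0],15)].mean(0).round(4),'out',((np.median(mouthx[q])-np.percentile(A[:,0],1))*1000).round(1))
            q=m0&(abs(ax)<.012)&(W[...,0]>mouthx+.003)&(W[...,0]<mouthx+.06)&(W[...,2]>.12); A=W[q]
            if len(A)>30: print(k_,'sleeve top z',np.percentile(A[:,2],80).round(4))
    m=(hsv[...,2]<70)&(d>0)&(W[...,2]>.118)&(W[...,2]<.165)&(W[...,0]>.57)&(W[...,0]<.63)&(W[...,1]<.05)&(W[...,1]>-.16)&(v<300)
    if m.sum()>30: print('knob',m.sum(),W[m].mean(0).round(4),cast([[u[m].mean(),v[m].mean()]],c,.136,F,P).round(4))
if __name__=='__main__': over()
E
python3 over.py
```

```text
tcp [0.5359 0.1525 0.2686] [-3.141e+00 -3.000e-03 -7.800e-02] F [ 1.3  0.8 -0.2] 0.0343 18.05
m1 sleeve top z 0.1652
m2 bar 1223 tail x 0.6034 y 0.1631 z 0.155 tail [0.6071 0.1646 0.1548] out 54.8
m2 sleeve top z 0.1648
m3 bar 1408 tail x 0.6075 y 0.2174 z 0.1544 tail [0.6112 0.2193 0.1535] out 54.9
m3 sleeve top z 0.1643
knob 710 [0.6034 0.0093 0.1479] [[0.6029 0.0038 0.136 ]]
```

Both bars stick out 55 mm, so they are home. The knob is at (0.603, 0.004, 0.136). I'll shut the fingers and go down beside the knob on its left.

Request:
play_rows(
  plan=[
    {"jaw": 0, "dx": 0.65, "dy": 0.85, "dz": 0, "ax": 0, "ay": 0, "az": 0},
    {"jaw": 0, "dx": 0.65, "dy": 0.85, "dz": 0, "ax": 0, "ay": 0, "az": 0},
    {"jaw": 0, "dx": 0.65, "dy": 0.85, "dz": 0, "ax": 0, "ay": 0, "az": 0},
    {"jaw": 0, "dx": 0.65, "dy": 0.83, "dz": 0, "ax": 0, "ay": 0, "az": 0},
    {"jaw": 0, "dx": 0, "dy": 0, "dz": 0, "ax": 0, "ay": 0, "az": 0},
    {"jaw": 0, "dx": 0, "dy": 0, "dz": 0, "ax": 0, "ay": 0, "az": 0},
    {"jaw": 0, "dx": 0, "dy": 0, "dz": 0, "ax": 0, "ay": 0, "az": 0},
  ],
  squeeze=60,
)

```text
t: 18.68
position: [0.6062, 0.0471, 0.2662]
ee_rot: [-3.141, 0.001, -0.076]
wrist_force: [0.0, 0.2, 0.3]
opening: -0.0002
finger_force: 0.0
```

Request:
play_rows(
  plan=[
    {"jaw": 0, "dx": 0, "dy": 0, "dz": 0.9, "ax": 0, "ay": 0, "az": 0},
    {"jaw": 0, "dx": 0, "dy": 0, "dz": 0.9, "ax": 0, "ay": 0, "az": 0},
    {"jaw": 0, "dx": 0, "dy": 0, "dz": 0.9, "ax": 0, "ay": 0, "az": 0},
    {"jaw": 0, "dx": 0, "dy": 0, "dz": 0.8, "ax": 0, "ay": 0, "az": 0},
    {"jaw": 0, "dx": 0, "dy": 0, "dz": 0, "ax": 0, "ay": 0, "az": 0},
  ],
)

```text
t: 19.1
position: [0.603, 0.0477, 0.1569]
ee_rot: [3.14, 0.008, -0.074]
wrist_force: [-1.0, 0.1, -0.2]
opening: 0.0002
finger_force: 0.0
```

```bash
python3 over.py; python3 - <<'E'
from meas import *
s,im,d,c=cap('wrist'); P=wpose(s,c); W=cloud(im,d,c,P); L=local(W,s)
m=(d>0)&(abs(L[...,0])<16)&(abs(L[...,1])<25)&(L[...,2]>-75)&(L[...,2]<-15)&(v>220)
A=L[m]; print(len(A),'lowest finger',A[np.argsort(-A[:,2])[:5]].round(1).tolist())
for z0 in (-35,-45,-55,-65): q=A[abs(A[:,2]-z0)<3]; print(z0,len(q),q[:,1].min().round(1) if len(q) else '',q[:,1].max().round(1) if len(q) else '')
E
```

```text
tcp [0.603  0.0477 0.1569] [ 3.14   0.008 -0.074] F [-1.   0.1 -0.2] 0.0002 19.1
m1 sleeve top z 0.1653
m2 bar 3153 tail x 0.6042 y 0.1592 z 0.1548 tail [0.6081 0.1619 0.1532] out 53.7
m2 sleeve top z 0.1648
m3 bar 248 tail x 0.6074 y 0.213 z 0.1439 tail [0.6083 0.2138 0.1459] out 54.7
knob 1278 [0.6064 0.0065 0.1481] [[0.6011 0.0042 0.136 ]]
3112 lowest finger [[9.7, -1.6, -35.7], [9.8, 3.5, -36.0], [9.9, -2.5, -36.2], [9.9, -5.8, -36.2], [9.9, -0.7, -36.2]]
-35 46 -6.7 5.9
-45 404 -14.0 13.2
-55 491 -14.0 13.1
-65 459 -13.9 13.2
```

Request:
play_rows(
  plan=[
    {"jaw": 0, "dx": 0, "dy": 0, "dz": 0.8, "ax": 0, "ay": 0, "az": 0},
    {"jaw": 0, "dx": 0, "dy": 0, "dz": 0.8, "ax": 0, "ay": 0, "az": 0},
    {"jaw": 0, "dx": 0, "dy": 0, "dz": 0.7, "ax": 0, "ay": 0, "az": 0},
    {"jaw": 0, "dx": 0, "dy": 0, "dz": 0, "ax": 0, "ay": 0, "az": 0},
    {"jaw": 0, "dx": 0, "dy": 0, "dz": 0, "ax": 0, "ay": 0, "az": 0},
  ],
)

```text
t: 19.62
position: [0.6065, 0.0468, 0.0946]
ee_rot: [-3.141, -0.001, -0.076]
wrist_force: [0.2, -0.1, 0.6]
opening: -0.0002
finger_force: 0.0
```

Request:
play_rows(
  plan=[
    {"jaw": 0, "dx": 0, "dy": 0.25, "dz": 0, "ax": 0, "ay": 0, "az": 0},
    {"jaw": 0, "dx": 0, "dy": 0.25, "dz": 0, "ax": 0, "ay": 0, "az": 0},
    {"jaw": 0, "dx": 0, "dy": 0.25, "dz": 0, "ax": 0, "ay": 0, "az": 0},
    {"jaw": 0, "dx": 0, "dy": 0.25, "dz": 0, "ax": 0, "ay": 0, "az": 0},
  ],
)

```text
t: 19.95
position: [0.6048, 0.0164, 0.095]
ee_rot: [-3.14, -0.003, -0.076]
wrist_force: [0.7, 3.1, 3.1]
opening: 0.0004
finger_force: 2.0
```

Request:
play_rows(
  plan=[
    {"jaw": 0, "dx": 0, "dy": 0.3, "dz": 0, "ax": 0, "ay": 0, "az": 0},
    {"jaw": 0, "dx": 0, "dy": 0.3, "dz": 0, "ax": 0, "ay": 0, "az": 0},
    {"jaw": 0, "dx": 0, "dy": 0.3, "dz": 0, "ax": 0, "ay": 0, "az": 0},
    {"jaw": 0, "dx": 0, "dy": 0.3, "dz": 0, "ax": 0, "ay": 0, "az": 0},
    {"jaw": 0, "dx": 0, "dy": 0.3, "dz": 0, "ax": 0, "ay": 0, "az": 0},
    {"jaw": 0, "dx": 0, "dy": 0.3, "dz": 0, "ax": 0, "ay": 0, "az": 0},
    {"jaw": 0, "dx": 0, "dy": 0.3, "dz": 0, "ax": 0, "ay": 0, "az": 0},
    {"jaw": 0, "dx": 0, "dy": 0.3, "dz": 0, "ax": 0, "ay": 0, "az": 0},
    {"jaw": 0, "dx": 0, "dy": 0.3, "dz": 0, "ax": 0, "ay": 0, "az": 0},
  ],
)

```text
t: 20.7
position: [0.5971, -0.0655, 0.0929]
ee_rot: [3.142, 0.001, -0.077]
wrist_force: [-0.0, 1.5, -0.3]
opening: -0.0
finger_force: 0.5
```

```bash
python3 over.py
```

```text
tcp [ 0.5971 -0.0655  0.0929] [ 3.142e+00  1.000e-03 -7.700e-02] F [-0.   1.5 -0.3] -0.0 20.7
knob 2107 [ 0.605  -0.0804  0.1483] [[ 0.5971 -0.0817  0.136 ]]
```

Request:
play_rows(
  plan=[
    {"jaw": 0, "dx": 0, "dy": 0.25, "dz": 0, "ax": 0, "ay": 0, "az": 0},
    {"jaw": 0, "dx": 0, "dy": 0.25, "dz": 0, "ax": 0, "ay": 0, "az": 0},
    {"jaw": 0, "dx": 0, "dy": 0.2, "dz": 0, "ax": 0, "ay": 0, "az": 0},
    {"jaw": 0, "dx": 0, "dy": 0.15, "dz": 0, "ax": 0, "ay": 0, "az": 0},
    {"jaw": 0, "dx": 0, "dy": 0, "dz": 0, "ax": 0, "ay": 0, "az": 0},
  ],
)

```text
t: 21.17
position: [0.5957, -0.0872, 0.0932]
ee_rot: [-3.138, 0.0, -0.074]
wrist_force: [-0.1, 8.1, -0.4]
opening: 0.0
finger_force: 4.0
```

Request:
play_rows(
  plan=[
    {"jaw": 0, "dx": 0, "dy": 0.15, "dz": 0, "ax": 0, "ay": 0, "az": 0},
    {"jaw": 0, "dx": 0, "dy": 0.1, "dz": 0, "ax": 0, "ay": 0, "az": 0},
    {"jaw": 0, "dx": 0, "dy": 0, "dz": 0, "ax": 0, "ay": 0, "az": 0},
    {"jaw": 0, "dx": 0, "dy": 0, "dz": 0, "ax": 0, "ay": 0, "az": 0},
  ],
)

```text
t: 21.5
position: [0.5957, -0.0879, 0.0931]
ee_rot: [-3.132, 0.001, -0.069]
wrist_force: [-0.9, 26.5, 2.0]
opening: -0.0001
finger_force: 12.7
```

End stop reached at 26 N. I'll back off, lift and wait for the beam to settle.

Request:
play_rows(
  plan=[
    {"jaw": 0, "dx": 0, "dy": -0.5, "dz": 0, "ax": 0, "ay": 0, "az": 0},
    {"jaw": 0, "dx": 0, "dy": -0.5, "dz": 0, "ax": 0, "ay": 0, "az": 0},
    {"jaw": 0, "dx": -0.7, "dy": 0, "dz": -0.7, "ax": 0, "ay": 0, "az": 0},
    {"jaw": 0, "dx": -0.7, "dy": 0, "dz": -0.7, "ax": 0, "ay": 0, "az": 0},
    {"jaw": 0, "dx": -0.7, "dy": 0, "dz": -0.7, "ax": 0, "ay": 0, "az": 0},
    {"jaw": 0, "dx": 0, "dy": -1, "dz": -0.7, "ax": 0, "ay": 0, "az": 0},
    {"jaw": 0, "dx": 0, "dy": -1, "dz": -0.7, "ax": 0, "ay": 0, "az": 0},
    {"jaw": 0, "dx": 0, "dy": 0, "dz": -0.7, "ax": 0, "ay": 0, "az": 0},
    {"jaw": 0, "dx": 0, "dy": 0, "dz": 0, "ax": 0, "ay": 0, "az": 0},
    {"jaw": 0, "dx": 0, "dy": 0, "dz": 0, "ax": 0, "ay": 0, "az": 0},
  ],
)

```text
t: 22.33
position: [0.5397, -0.003, 0.2203]
ee_rot: [-3.142, -0.003, -0.076]
wrist_force: [0.3, -0.5, 0.0]
opening: 0.0001
finger_force: 0.0
```

Request:
play_rows(
  plan=[
    {"jaw": 0, "dx": 0, "dy": 0, "dz": 0, "ax": 0, "ay": 0, "az": 0},
    {"jaw": 0, "dx": 0, "dy": 0, "dz": 0, "ax": 0, "ay": 0, "az": 0},
    {"jaw": 0, "dx": 0, "dy": 0, "dz": 0, "ax": 0, "ay": 0, "az": 0},
    {"jaw": 0, "dx": 0, "dy": 0, "dz": 0, "ax": 0, "ay": 0, "az": 0},
    {"jaw": 0, "dx": 0, "dy": 0, "dz": 0, "ax": 0, "ay": 0, "az": 0},
    {"jaw": 0, "dx": 0, "dy": 0, "dz": 0, "ax": 0, "ay": 0, "az": 0},
    {"jaw": 0, "dx": 0, "dy": 0, "dz": 0, "ax": 0, "ay": 0, "az": 0},
    {"jaw": 0, "dx": 0, "dy": 0, "dz": 0, "ax": 0, "ay": 0, "az": 0},
    {"jaw": 0, "dx": 0, "dy": 0, "dz": 0, "ax": 0, "ay": 0, "az": 0},
    {"jaw": 0, "dx": 0, "dy": 0, "dz": 0, "ax": 0, "ay": 0, "az": 0},
  ],
)

```text
t: 23.17
position: [0.539, -0.0028, 0.2191]
ee_rot: [-3.142, -0.0, -0.076]
wrist_force: [0.0, -0.8, 0.1]
opening: 0.0
finger_force: 0.0
```

```bash
python3 over.py
```

```text
tcp [ 0.539  -0.0028  0.2191] [-3.142 -0.    -0.076] F [ 0.  -0.8  0.1] 0.0 23.1667
m1 sleeve top z 0.1493
m2 bar 2095 tail x 0.6034 y 0.1598 z 0.1286 tail [0.6071 0.163  0.1269] out 54.5
m2 sleeve top z 0.1395
m3 bar 402 tail x 0.6064 y 0.2125 z 0.1111 tail [0.608  0.214  0.1136] out 55.7
knob 889 [ 0.5948 -0.1086  0.144 ] [[ 0.594  -0.1119  0.136 ]]
```

Request:
play_rows(
  plan=[
    {"jaw": 0, "dx": 0, "dy": 0, "dz": 0, "ax": 0, "ay": 0, "az": 0},
    {"jaw": 0, "dx": 0, "dy": 0, "dz": 0, "ax": 0, "ay": 0, "az": 0},
    {"jaw": 0, "dx": 0, "dy": 0, "dz": 0, "ax": 0, "ay": 0, "az": 0},
    {"jaw": 0, "dx": 0, "dy": 0, "dz": 0, "ax": 0, "ay": 0, "az": 0},
    {"jaw": 0, "dx": 0, "dy": 0, "dz": 0, "ax": 0, "ay": 0, "az": 0},
    {"jaw": 0, "dx": 0, "dy": 0, "dz": 0, "ax": 0, "ay": 0, "az": 0},
    {"jaw": 0, "dx": 0, "dy": 0, "dz": 0, "ax": 0, "ay": 0, "az": 0},
    {"jaw": 0, "dx": 0, "dy": 0, "dz": 0, "ax": 0, "ay": 0, "az": 0},
    {"jaw": 0, "dx": 0, "dy": 0, "dz": 0, "ax": 0, "ay": 0, "az": 0},
    {"jaw": 0, "dx": 0, "dy": 0, "dz": 0, "ax": 0, "ay": 0, "az": 0},
  ],
)

```text
t: 24.05
position: [0.539, -0.0028, 0.2191]
ee_rot: [-3.142, -0.0, -0.076]
wrist_force: [0.2, -1.0, -0.0]
opening: 0.0002
finger_force: 0.0
```

```bash
python3 over.py; sed -n 1,1p over.py >/dev/null; python3 - <<'E'
from meas import *
s,im,d,c=cap('wrist'); P=wpose(s,c); W=cloud(im,d,c,P); hsv=cv2.cvtColor(im,cv2.COLOR_RGB2HSV)
m=(d>0)&(hsv[...,1]<60)&(hsv[...,2]>110)&(W[...,2]>.07)&(W[...,0]>.6)&(W[...,0]<.77)&(v<330)
for y0 in np.arange(-.1,.25,.02):
    q=W[m&(abs(W[...,1]-y0)<.005)]
    if len(q)>20: print(y0.round(3),len(q),np.percentile(q[:,2],[10,50,90]).round(4))
E
```

```text
tcp [ 0.539  -0.0028  0.2191] [-3.142 -0.    -0.076] F [ 0.2 -1.  -0. ] 0.0002 24.05
m1 sleeve top z 0.1494
m2 bar 2084 tail x 0.6034 y 0.1598 z 0.1287 tail [0.6071 0.1631 0.127 ] out 54.5
m2 sleeve top z 0.1395
m3 bar 398 tail x 0.6065 y 0.2126 z 0.1111 tail [0.608  0.214  0.1135] out 55.6
knob 889 [ 0.5949 -0.1086  0.144 ] [[ 0.594  -0.1119  0.136 ]]
-0.1 340 [0.1465 0.1588 0.1604]
-0.08 388 [0.1008 0.155  0.1569]
-0.06 374 [0.1404 0.1517 0.1534]
-0.04 363 [0.1406 0.1481 0.1497]
-0.02 525 [0.0907 0.1439 0.1458]
0.0 657 [0.1323 0.1419 0.1477]
0.02 637 [0.1345 0.1384 0.1477]
0.04 400 [0.1251 0.1338 0.1351]
0.06 397 [0.1236 0.1301 0.1315]
0.08 401 [0.12   0.1266 0.1278]
0.1 1309 [0.1398 0.149  0.1506]
0.12 666 [0.1448 0.1464 0.1474]
0.14 316 [0.1144 0.1158 0.1172]
0.16 2395 [0.1211 0.1301 0.1395]
0.18 96 [0.1353 0.136  0.1369]
0.2 111 [0.1052 0.1072 0.1098]
```

```bash
cat > knob.py <<'E'
from meas import *
from scipy.optimize import least_squares
def fit(n):
    s,im,d,c=cap(n); P=wpose(s,c) if n=='wrist' else np.array(c['pose']); W=cloud(im,d,c,P); hsv=cv2.cvtColor(im,cv2.COLOR_RGB2HSV)
    m=(hsv[...,2]<75)&(d>0)&(W[...,2]>.115)&(W[...,2]<.17)&(abs(W[...,0]-.6)<.03)&(W[...,1]<.05)&(W[...,1]>-.17)
    if n=='wrist': m&=v<300
    k,l,st,_=cv2.connectedComponentsWithStats(m.astype(np.uint8)); 
    if k<2: print(n,'none'); return
    i=1+np.argmax(st[1:,4]); A=W[l==i]
    o=least_squares(lambda p:np.linalg.norm(A-p,axis=1)-.013,A.mean(0)-[0,0,.01],loss='soft_l1',f_scale=.001)
    print(n,st[i].tolist(),'sphere',o.x.round(4),'rms',np.sqrt(np.mean(o.fun**2)).round(4), cast([[st[i,0]+st[i,2]/2-.5,st[i,1]+st[i,3]/2-.5]],c,o.x[2],f(c,im),P).round(4))
fit('wrist'); fit('scene'); fit('side')
E
python3 knob.py
```

```text
wrist [395, 109, 35, 33, 916] sphere [ 0.5941 -0.1121  0.1352] rms 0.0005 [[ 0.5941 -0.1122  0.1352]]
scene [201, 189, 9, 8, 52] sphere [ 0.5929 -0.1121  0.1352] rms 0.0018 [[ 0.593  -0.1094  0.1352]]
side [343, 238, 10, 10, 84] sphere [ 0.5975 -0.1142  0.1372] rms 0.0016 [[ 0.5986 -0.1132  0.1372]]
```

```bash
python3 - <<'E'
from meas import *
from scipy.optimize import least_squares
c=r.calibration('wrist')
for n in ('w0','w1'):
    z=np.load(n+'.npz'); im,d,P=z['im'],z['d'],z['P']; W=cloud(im,d,c,P); hsv=cv2.cvtColor(im,cv2.COLOR_RGB2HSV)
    m=(hsv[...,2]<75)&(d>0)&(W[...,2]>.115)&(W[...,2]<.17)&(abs(W[...,0]-.6)<.03)&(W[...,1]<.05)&(W[...,1]>-.17)&(v<300)
    k,l,st,_=cv2.connectedComponentsWithStats(m.astype(np.uint8)); i=1+np.argmax(st[1:,4]); A=W[l==i]
    o=least_squares(lambda p:np.linalg.norm(A-p,axis=1)-.013,A.mean(0)-[0,0,.01],loss='soft_l1',f_scale=.001); print(n,o.x.round(4),st[i])
# base front edge/bolts for pivot line: lever axis from scale y: knob mid
E
```

```text
w0 [0.6027 0.0051 0.1394] [228 194  34  33 872]
w1 [0.6031 0.0052 0.1394] [352 118  26  27 524]
```

The beam rests at about 0.18 rad, with the same reading twice. The sphere fit puts the knob at z 0.135, which matches full right. Next I'll arrest the beam again from the knob's right side.

Request:
play_rows(
  plan=[
    {"jaw": 0, "dx": 0.42, "dy": 0.98, "dz": 0, "ax": 0, "ay": 0, "az": 0},
    {"jaw": 0, "dx": 0.42, "dy": 0.98, "dz": 0, "ax": 0, "ay": 0, "az": 0},
    {"jaw": 0, "dx": 0.42, "dy": 0.98, "dz": 0, "ax": 0, "ay": 0, "az": 0},
    {"jaw": 0, "dx": 0.42, "dy": 0.98, "dz": 0, "ax": 0, "ay": 0, "az": 0},
    {"jaw": 0, "dx": 0.42, "dy": 0.98, "dz": 0, "ax": 0, "ay": 0, "az": 0},
    {"jaw": 0, "dx": 0, "dy": 0, "dz": 0, "ax": 0, "ay": 0, "az": 0},
    {"jaw": 0, "dx": 0, "dy": 0, "dz": 0, "ax": 0, "ay": 0, "az": 0},
    {"jaw": 0, "dx": 0, "dy": 0, "dz": 0, "ax": 0, "ay": 0, "az": 0},
  ],
)

```text
t: 24.97
position: [0.5906, -0.1535, 0.2189]
ee_rot: [-3.141, 0.0, -0.076]
wrist_force: [0.6, 1.0, 0.5]
opening: -0.0001
finger_force: 0.0
```

Request:
play_rows(
  plan=[
    {"jaw": 0, "dx": 0, "dy": 0, "dz": 0.9, "ax": 0, "ay": 0, "az": 0},
    {"jaw": 0, "dx": 0, "dy": 0, "dz": 0.9, "ax": 0, "ay": 0, "az": 0},
    {"jaw": 0, "dx": 0, "dy": 0, "dz": 0.9, "ax": 0, "ay": 0, "az": 0},
    {"jaw": 0, "dx": 0, "dy": 0, "dz": 0.9, "ax": 0, "ay": 0, "az": 0},
    {"jaw": 0, "dx": 0, "dy": 0, "dz": 0.6, "ax": 0, "ay": 0, "az": 0},
    {"jaw": 0, "dx": 0, "dy": 0, "dz": 0, "ax": 0, "ay": 0, "az": 0},
    {"jaw": 0, "dx": 0, "dy": 0, "dz": 0, "ax": 0, "ay": 0, "az": 0},
  ],
)

```text
t: 25.55
position: [0.5903, -0.1527, 0.0931]
ee_rot: [-3.141, 0.001, -0.075]
wrist_force: [-0.2, -0.1, 1.0]
opening: -0.0
finger_force: 0.0
```

Request:
play_rows(
  plan=[
    {"jaw": 0, "dx": 0, "dy": -0.3, "dz": 0, "ax": 0, "ay": 0, "az": 0},
    {"jaw": 0, "dx": 0, "dy": -0.3, "dz": 0, "ax": 0, "ay": 0, "az": 0},
    {"jaw": 0, "dx": 0, "dy": -0.3, "dz": 0, "ax": 0, "ay": 0, "az": 0},
    {"jaw": 0, "dx": 0, "dy": -0.3, "dz": 0, "ax": 0, "ay": 0, "az": 0},
  ],
)

```text
t: 25.88
position: [0.595, -0.1189, 0.096]
ee_rot: [3.14, -0.005, -0.077]
wrist_force: [0.7, -2.8, 2.4]
opening: -0.0001
finger_force: 1.4
```

Request:
play_rows(
  plan=[
    {"jaw": 0, "dx": 0, "dy": -0.3, "dz": 0, "ax": 0, "ay": 0, "az": 0},
    {"jaw": 0, "dx": 0, "dy": -0.3, "dz": 0, "ax": 0, "ay": 0, "az": 0},
    {"jaw": 0, "dx": 0, "dy": -0.3, "dz": 0, "ax": 0, "ay": 0, "az": 0},
    {"jaw": 0, "dx": 0, "dy": -0.3, "dz": 0, "ax": 0, "ay": 0, "az": 0},
    {"jaw": 0, "dx": 0, "dy": -0.3, "dz": 0, "ax": 0, "ay": 0, "az": 0},
    {"jaw": 0, "dx": 0, "dy": -0.3, "dz": 0, "ax": 0, "ay": 0, "az": 0},
    {"jaw": 0, "dx": 0, "dy": -0.3, "dz": 0, "ax": 0, "ay": 0, "az": 0},
    {"jaw": 0, "dx": 0, "dy": -0.3, "dz": 0, "ax": 0, "ay": 0, "az": 0},
    {"jaw": 0, "dx": 0, "dy": -0.3, "dz": 0, "ax": 0, "ay": 0, "az": 0},
    {"jaw": 0, "dx": 0, "dy": -0.2, "dz": 0, "ax": 0, "ay": 0, "az": 0},
  ],
)

```text
t: 26.72
position: [0.5997, -0.03, 0.0927]
ee_rot: [-3.141, 0.001, -0.076]
wrist_force: [0.2, -1.8, -1.4]
opening: -0.0001
finger_force: 1.1
```

Request:
play_rows(
  plan=[
    {"jaw": 0, "dx": 0, "dy": -0.15, "dz": 0, "ax": 0, "ay": 0, "az": 0},
    {"jaw": 0, "dx": 0, "dy": -0.15, "dz": 0, "ax": 0, "ay": 0, "az": 0},
    {"jaw": 0, "dx": 0, "dy": 0, "dz": 0, "ax": 0, "ay": 0, "az": 0},
  ],
)

```text
t: 26.97
position: [0.6007, -0.0214, 0.0931]
ee_rot: [-3.141, 0.0, -0.075]
wrist_force: [-0.9, 0.8, -0.4]
opening: 0.0004
finger_force: 0.0
```

Request:
play_rows(
  plan=[
    {"jaw": 0, "dx": 0, "dy": -0.15, "dz": 0, "ax": 0, "ay": 0, "az": 0},
    {"jaw": 0, "dx": 0, "dy": -0.1, "dz": 0, "ax": 0, "ay": 0, "az": 0},
    {"jaw": 0, "dx": 0, "dy": 0, "dz": 0, "ax": 0, "ay": 0, "az": 0},
  ],
)

```text
t: 27.22
position: [0.6013, -0.0149, 0.0932]
ee_rot: [3.141, -0.0, -0.076]
wrist_force: [0.3, -1.1, -0.5]
opening: -0.0001
finger_force: 0.7
```

```bash
python3 knob.py; python3 over.py
```

```text
wrist [188, 261, 69, 39, 2126] sphere [0.6031 0.0107 0.1357] rms 0.0029 [[0.6077 0.0081 0.1357]]
scene [217, 205, 9, 17, 99] sphere [0.6023 0.0109 0.1378] rms 0.0038 [[0.5965 0.0035 0.1378]]
side [326, 208, 13, 15, 90] sphere [ 0.6023 -0.0158  0.148 ] rms 0.0076 [[ 0.6005 -0.0147  0.148 ]]
tcp [ 0.6013 -0.0149  0.0933] [-3.141 -0.    -0.076] F [-0.1 -0.1 -0.5] -0.0002 27.3667
knob 2662 [0.61   0.0014 0.1432] [[0.6055 0.0026 0.136 ]]
```

Nearly there. I'll push on to the end stop until the force rises, then back off.

Request:
play_rows(
  plan=[
    {"jaw": 0, "dx": 0, "dy": -0.12, "dz": 0, "ax": 0, "ay": 0, "az": 0},
    {"jaw": 0, "dx": 0, "dy": -0.12, "dz": 0, "ax": 0, "ay": 0, "az": 0},
    {"jaw": 0, "dx": 0, "dy": 0, "dz": 0, "ax": 0, "ay": 0, "az": 0},
    {"jaw": 0, "dx": 0, "dy": 0, "dz": 0, "ax": 0, "ay": 0, "az": 0},
  ],
)

```text
t: 27.75
position: [0.6014, -0.0139, 0.0931]
ee_rot: [3.135, 0.0, -0.081]
wrist_force: [-2.0, -16.6, 0.9]
opening: 0.0001
finger_force: 8.4
```

Request:
play_rows(
  plan=[
    {"jaw": 0, "dx": 0, "dy": -0.05, "dz": 0, "ax": 0, "ay": 0, "az": 0},
    {"jaw": 0, "dx": 0, "dy": 0, "dz": 0, "ax": 0, "ay": 0, "az": 0},
    {"jaw": 0, "dx": 0, "dy": 0, "dz": 0, "ax": 0, "ay": 0, "az": 0},
  ],
)

```text
t: 28.0
position: [0.6014, -0.0138, 0.0931]
ee_rot: [3.134, 0.0, -0.083]
wrist_force: [-3.4, -20.2, 1.1]
opening: -0.0001
finger_force: 10.1
```

Request:
play_rows(
  plan=[
    {"jaw": 0, "dx": 0, "dy": 0.4, "dz": 0, "ax": 0, "ay": 0, "az": 0},
    {"jaw": 0, "dx": 0, "dy": 0.5, "dz": 0, "ax": 0, "ay": 0, "az": 0},
    {"jaw": 0, "dx": 0, "dy": 0, "dz": -1, "ax": 0, "ay": 0, "az": 0},
    {"jaw": 0, "dx": 0, "dy": 0, "dz": -1, "ax": 0, "ay": 0, "az": 0},
    {"jaw": 0, "dx": 0, "dy": 0, "dz": -1, "ax": 0, "ay": 0, "az": 0},
    {"jaw": 0, "dx": 0, "dy": 0, "dz": -1, "ax": 0, "ay": 0, "az": 0},
    {"jaw": 40, "dx": -0.7, "dy": -0.8, "dz": -0.5, "ax": 0, "ay": 0, "az": 0},
    {"jaw": 40, "dx": -0.7, "dy": -0.8, "dz": -0.5, "ax": 0, "ay": 0, "az": 0},
    {"jaw": 40, "dx": -0.7, "dy": -1, "dz": 0, "ax": 0, "ay": 0, "az": 0},
    {"jaw": 40, "dx": 0, "dy": -1, "dz": 0, "ax": 0, "ay": 0, "az": 0},
  ],
)

```text
t: 28.83
position: [0.5434, 0.0809, 0.2453]
ee_rot: [-3.14, -0.003, -0.076]
wrist_force: [0.5, 0.3, -0.0]
opening: 0.0341
finger_force: 0.0
```

Request:
play_rows(
  plan=[
    {"jaw": 40, "dx": 0, "dy": -1, "dz": 0, "ax": 0, "ay": 0, "az": 0},
    {"jaw": 40, "dx": 0, "dy": -1, "dz": 0, "ax": 0, "ay": 0, "az": 0},
    {"jaw": 40, "dx": 0, "dy": -0.7, "dz": 0, "ax": 0, "ay": 0, "az": 0},
    {"jaw": 40, "dx": 0, "dy": 0, "dz": 0, "ax": 0, "ay": 0, "az": 0},
    {"jaw": 40, "dx": 0, "dy": 0, "dz": 0, "ax": 0, "ay": 0, "az": 0},
    {"jaw": 40, "dx": 0, "dy": 0, "dz": 0, "ax": 0, "ay": 0, "az": 0},
  ],
)

```text
t: 29.33
position: [0.5515, 0.1593, 0.2432]
ee_rot: [3.141, -0.0, -0.077]
wrist_force: [0.7, -0.1, -0.5]
opening: 0.0342
finger_force: 0.0
```

```bash
python3 knob.py; python3 over.py
```

```text
wrist [430, 107, 35, 32, 829] sphere [0.6035 0.0117 0.1351] rms 0.0006 [[0.6038 0.0117 0.1351]]
scene [217, 213, 9, 9, 58] sphere [0.6034 0.0122 0.134 ] rms 0.0016 [[0.6017 0.0144 0.134 ]]
side [326, 208, 9, 9, 67] sphere [0.607  0.0099 0.1375] rms 0.0015 [[0.607  0.0096 0.1375]]
tcp [0.5517 0.1587 0.2433] [ 3.142 -0.    -0.078] F [0.3 0.4 0.5] 0.0341 29.4833
m1 sleeve top z 0.1653
m2 bar 1351 tail x 0.6038 y 0.1632 z 0.1552 tail [0.6074 0.1646 0.1548] out 54.3
m2 sleeve top z 0.1649
m3 bar 1596 tail x 0.6076 y 0.2173 z 0.1547 tail [0.6113 0.2192 0.1536] out 54.8
m3 sleeve top z 0.1644
knob 817 [0.6044 0.0159 0.1436] [[0.6036 0.0121 0.136 ]]
```

The lever is fully back, with the knob at y 0.012 and z 0.135, and the beam is level. Now I'll draw the left bar.

Request:
play_rows(
  plan=[
    {"jaw": 40, "dx": 0.89, "dy": -0.72, "dz": 0, "ax": 0, "ay": 0, "az": 0},
    {"jaw": 40, "dx": 0.89, "dy": -0.72, "dz": 0, "ax": 0, "ay": 0, "az": 0},
    {"jaw": 40, "dx": 0.89, "dy": -0.72, "dz": 0, "ax": 0, "ay": 0, "az": 0},
    {"jaw": 40, "dx": 0, "dy": 0, "dz": 0, "ax": 0, "ay": 0, "az": 0},
    {"jaw": 40, "dx": 0, "dy": 0, "dz": 0, "ax": 0, "ay": 0, "az": 0},
    {"jaw": 40, "dx": 0, "dy": 0, "dz": 0, "ax": 0, "ay": 0, "az": 0},
    {"jaw": 40, "dx": 0, "dy": 0, "dz": 0, "ax": 0, "ay": 0, "az": 0},
  ],
)

```text
t: 30.12
position: [0.6361, 0.2173, 0.244]
ee_rot: [-3.142, -0.001, -0.078]
wrist_force: [0.6, -0.5, 0.6]
opening: 0.0341
finger_force: 0.0
```

Request:
play_rows(
  plan=[
    {"jaw": 40, "dx": 0, "dy": 0, "dz": 0.8, "ax": 0, "ay": 0, "az": 0},
    {"jaw": 40, "dx": 0, "dy": 0, "dz": 0.8, "ax": 0, "ay": 0, "az": 0},
    {"jaw": 40, "dx": 0, "dy": 0, "dz": 0.8, "ax": 0, "ay": 0, "az": 0},
    {"jaw": 40, "dx": 0, "dy": 0, "dz": 0.8, "ax": 0, "ay": 0, "az": 0},
    {"jaw": 40, "dx": 0, "dy": 0, "dz": 0.7, "ax": 0, "ay": 0, "az": 0},
    {"jaw": 40, "dx": 0, "dy": 0, "dz": 0.6, "ax": 0, "ay": 0, "az": 0},
    {"jaw": 40, "dx": 0, "dy": 0, "dz": 0, "ax": 0, "ay": 0, "az": 0},
    {"jaw": 40, "dx": 0, "dy": 0, "dz": 0, "ax": 0, "ay": 0, "az": 0},
  ],
)

```text
t: 30.78
position: [0.6358, 0.2175, 0.1088]
ee_rot: [3.141, 0.0, -0.077]
wrist_force: [0.5, -0.1, -0.1]
opening: 0.0344
finger_force: 0.0
```

Request:
play_rows(
  plan=[
    {"jaw": 0, "dx": 0, "dy": 0, "dz": 0, "ax": 0, "ay": 0, "az": 0},
    {"jaw": 0, "dx": 0, "dy": 0, "dz": 0, "ax": 0, "ay": 0, "az": 0},
    {"jaw": 0, "dx": 0, "dy": 0, "dz": 0, "ax": 0, "ay": 0, "az": 0},
    {"jaw": 0, "dx": 0, "dy": 0, "dz": 0, "ax": 0, "ay": 0, "az": 0},
    {"jaw": 0, "dx": 0, "dy": 0, "dz": 0, "ax": 0, "ay": 0, "az": 0},
  ],
  squeeze=80,
)

```text
t: 31.2
position: [0.6371, 0.2186, 0.1098]
ee_rot: [-3.141, -0.002, -0.077]
wrist_force: [-1.7, 0.4, 5.8]
opening: 0.0116
finger_force: 79.2
```

```bash
python3 chk.py w20.png
```

```text
tcp [0.6371 0.2186 0.1098] [-3.1406e+00 -2.4000e-03 -7.6600e-02] F [-1.7  0.4  5.8] open 0.0116 79.2 t 31.2
bar x 20 y [-7.2  6.3] mid -0.42 top z 0.1539 loc z -44.1
bar x 35 y [-11.3  10.9] mid -0.24 top z 0.163 loc z -53.1
bar x 50 y [-10.9  10.5] mid -0.24 top z 0.163 loc z -53.1
bar x 65 y [-10.6  10.1] mid -0.25 top z 0.163 loc z -53.0
bar x 80 y [-10.1   9.6] mid -0.29 top z 0.1629 loc z -53.0
bar x 95 y [-9.7  9.1] mid -0.31 top z 0.1625 loc z -52.5
bar x 110 y [-6.8  6.6] mid -0.11 top z 0.1545 loc z -44.5
sleeve [385, 59, 95, 141, 10443] [703.8, 159.0, 47.8, 26.0, -4.3] xmin 0.679
sleeve [237, 60, 78, 140, 10117] [707.7, 212.6, 47.5, 25.3, -4.3] xmin 0.6831
sleeve [530, 90, 30, 110, 1713] [694.5, 117.6, 39.7, 10.4, 11.2] xmin 0.676
```

Request:
play_rows(
  plan=[
    {"jaw": 0, "dx": -0.1, "dy": 0, "dz": -0.07, "ax": 0, "ay": 0, "az": 0},
    {"jaw": 0, "dx": -0.4, "dy": 0, "dz": 0, "ax": 0, "ay": 0, "az": 0},
    {"jaw": 0, "dx": -0.6, "dy": 0, "dz": 0, "ax": 0, "ay": 0, "az": 0},
    {"jaw": 0, "dx": -0.6, "dy": 0, "dz": 0, "ax": 0, "ay": 0, "az": 0},
    {"jaw": 0, "dx": -0.6, "dy": 0, "dz": 0, "ax": 0, "ay": 0, "az": 0},
    {"jaw": 0, "dx": -0.6, "dy": 0, "dz": 0, "ax": 0, "ay": 0, "az": 0},
    {"jaw": 0, "dx": -0.6, "dy": 0, "dz": 0, "ax": 0, "ay": 0, "az": 0},
    {"jaw": 0, "dx": -0.6, "dy": 0, "dz": 0, "ax": 0, "ay": 0, "az": 0},
    {"jaw": 0, "dx": -0.6, "dy": 0, "dz": 0, "ax": 0, "ay": 0, "az": 0},
    {"jaw": 0, "dx": -0.6, "dy": 0, "dz": 0, "ax": 0, "ay": 0, "az": 0},
  ],
)

```text
t: 32.08
position: [0.4764, 0.2305, 0.1101]
ee_rot: [3.141, 0.0, -0.076]
wrist_force: [0.7, 0.3, -0.6]
opening: 0.0115
finger_force: 78.3
```

```bash
python3 chk.py w21.png
```

```text
tcp [0.4764 0.2305 0.1101] [ 3.1414e+00  3.0000e-04 -7.6300e-02] F [ 0.7  0.3 -0.6] open 0.0115 78.3 t 32.0833
bar x 20 y [-7.1  6.3] mid -0.41 top z 0.154 loc z -43.9
bar x 35 y [-6.9  6.5] mid -0.22 top z 0.1539 loc z -43.7
bar x 50 y [-7.1  6.3] mid -0.4 top z 0.1537 loc z -43.6
bar x 65 y [-6.9  6.4] mid -0.25 top z 0.1537 loc z -43.6
bar x 80 y [-7.   6.5] mid -0.27 top z 0.1535 loc z -43.4
bar x 95 y [-6.8  6.6] mid -0.12 top z 0.1535 loc z -43.3
bar x 110 y [-6.9  6.6] mid -0.12 top z 0.1533 loc z -43.2
```

The bar is drawn out clean and level. I'll lift it and carry it to the tray.

Request:
play_rows(
  plan=[
    {"jaw": 0, "dx": 0, "dy": 0, "dz": -1, "ax": 0, "ay": 0, "az": 0},
    {"jaw": 0, "dx": 0, "dy": 0, "dz": -1, "ax": 0, "ay": 0, "az": 0},
    {"jaw": 0, "dx": 0, "dy": 0.9, "dz": 0, "ax": 0, "ay": 0, "az": 0},
    {"jaw": 0, "dx": 0, "dy": 0.96, "dz": 0, "ax": 0, "ay": 0, "az": 0},
    {"jaw": 0, "dx": 0, "dy": 0.96, "dz": 0, "ax": 0, "ay": 0, "az": 0},
    {"jaw": 0, "dx": 0, "dy": 0.96, "dz": 0, "ax": 0, "ay": 0, "az": 0},
    {"jaw": 0, "dx": 0, "dy": 0.96, "dz": 0, "ax": 0, "ay": 0, "az": 0},
    {"jaw": 0, "dx": 0, "dy": 0.96, "dz": 0, "ax": 0, "ay": 0, "az": 0},
    {"jaw": 0, "dx": 0, "dy": 0.96, "dz": 0, "ax": 0, "ay": 0, "az": 0},
    {"jaw": 0, "dx": 0, "dy": 0.96, "dz": 0, "ax": 0, "ay": 0, "az": 0},
  ],
)

```text
t: 32.97
position: [0.4597, 0.0013, 0.1703]
ee_rot: [-3.141, 0.0, -0.076]
wrist_force: [0.3, -0.4, -0.6]
opening: 0.0118
finger_force: 78.4
```

Request:
play_rows(
  plan=[
    {"jaw": 0, "dx": 0, "dy": 0.96, "dz": 0, "ax": 0, "ay": 0, "az": 0},
    {"jaw": 0, "dx": 0, "dy": 0.96, "dz": 0, "ax": 0, "ay": 0, "az": 0},
    {"jaw": 0, "dx": 0, "dy": 0.96, "dz": 0, "ax": 0, "ay": 0, "az": 0},
    {"jaw": 0, "dx": 0, "dy": 0.96, "dz": 0, "ax": 0, "ay": 0, "az": 0},
    {"jaw": 0, "dx": 0, "dy": 0.96, "dz": 0, "ax": 0, "ay": 0, "az": 0},
    {"jaw": 0, "dx": 0, "dy": 0.96, "dz": 0, "ax": 0, "ay": 0, "az": 0},
    {"jaw": 0, "dx": 0, "dy": 0.96, "dz": 0, "ax": 0, "ay": 0, "az": 0},
    {"jaw": 0, "dx": 0, "dy": 0, "dz": 0, "ax": 0, "ay": 0, "az": 0},
    {"jaw": 0, "dx": 0, "dy": 0, "dz": 0, "ax": 0, "ay": 0, "az": 0},
  ],
)

```text
t: 33.72
position: [0.4443, -0.1997, 0.1701]
ee_rot: [-3.142, 0.0, -0.079]
wrist_force: [0.0, -0.0, -1.8]
opening: 0.0116
finger_force: 78.5
```

Request:
play_rows(
  plan=[
    {"jaw": 0, "dx": -0.43, "dy": 0.92, "dz": 0, "ax": 0, "ay": 0, "az": 0},
    {"jaw": 0, "dx": -0.43, "dy": 0.92, "dz": 0, "ax": 0, "ay": 0, "az": 0},
    {"jaw": 0, "dx": -0.43, "dy": 0.92, "dz": 0, "ax": 0, "ay": 0, "az": 0},
    {"jaw": 0, "dx": -0.43, "dy": 0.92, "dz": 0, "ax": 0, "ay": 0, "az": 0},
    {"jaw": 0, "dx": -0.43, "dy": 0.92, "dz": 0, "ax": 0, "ay": 0, "az": 0},
    {"jaw": 0, "dx": -0.43, "dy": 0.92, "dz": 0, "ax": 0, "ay": 0, "az": 0},
    {"jaw": 0, "dx": 0, "dy": 0, "dz": 0, "ax": 0, "ay": 0, "az": 0},
    {"jaw": 0, "dx": 0, "dy": 0, "dz": 0, "ax": 0, "ay": 0, "az": 0},
    {"jaw": 0, "dx": 0, "dy": 0, "dz": 0, "ax": 0, "ay": 0, "az": 0},
  ],
)

```text
t: 34.47
position: [0.356, -0.3562, 0.1701]
ee_rot: [-3.141, -0.0, -0.075]
wrist_force: [-0.3, 0.9, -0.8]
opening: 0.0111
finger_force: 78.6
```

```bash
python3 chk.py w22.png; python3 - <<'E'
from meas import *
s,im,d,c=cap('wrist'); P=wpose(s,c); W=cloud(im,d,c,P); hsv=cv2.cvtColor(im,cv2.COLOR_RGB2HSV)
g=(d>0)&(hsv[...,1]<70)&(v<300)
for lo,hi in ((.028,.042),(-.002,.010)):
    Q=W[g&(W[...,2]>lo)&(W[...,2]<hi)&(W[...,1]<-.2)&(W[...,0]>.25)&(W[...,0]<.6)]; print(lo,len(Q),np.percentile(Q,[1,99],axis=0).round(3).tolist(),np.median(Q[:,2]).round(4))
E
```

```text
tcp [ 0.356  -0.3562  0.1701] [-3.1407e+00 -1.0000e-04 -7.4800e-02] F [-0.3  0.9 -0.8] open 0.0111 78.6 t 34.4667
bar x 20 y [-7.2  6.3] mid -0.43 top z 0.2139 loc z -43.8
bar x 35 y [-6.9  6.5] mid -0.23 top z 0.2138 loc z -43.7
bar x 50 y [-7.2  6.3] mid -0.43 top z 0.2136 loc z -43.6
bar x 65 y [-6.9  6.4] mid -0.24 top z 0.2136 loc z -43.5
bar x 80 y [-7.1  6.5] mid -0.29 top z 0.2136 loc z -43.5
bar x 95 y [-6.8  6.6] mid -0.1 top z 0.2134 loc z -43.3
bar x 110 y [-6.9  6.6] mid -0.13 top z 0.2133 loc z -43.2
0.028 3977 [[0.288, -0.432, 0.028], [0.52, -0.229, 0.036]] 0.0339
-0.002 41555 [[0.293, -0.634, 0.001], [0.525, -0.233, 0.01]] 0.0037
```

Request:
play_rows(
  plan=[
    {"jaw": 0, "dx": 0, "dy": 0, "dz": 0.9, "ax": 0, "ay": 0, "az": 0},
    {"jaw": 0, "dx": 0, "dy": 0, "dz": 1, "ax": 0, "ay": 0, "az": 0},
    {"jaw": 0, "dx": 0, "dy": 0, "dz": 1, "ax": 0, "ay": 0, "az": 0},
    {"jaw": 0, "dx": 0, "dy": 0, "dz": 1, "ax": 0, "ay": 0, "az": 0},
    {"jaw": 0, "dx": 0, "dy": 0, "dz": 1, "ax": 0, "ay": 0, "az": 0},
    {"jaw": 0, "dx": 0, "dy": 0, "dz": 0.9, "ax": 0, "ay": 0, "az": 0},
    {"jaw": 0, "dx": 0, "dy": 0, "dz": 0.4, "ax": 0, "ay": 0, "az": 0},
    {"jaw": 0, "dx": 0, "dy": 0, "dz": 0.2, "ax": 0, "ay": 0, "az": 0},
    {"jaw": 0, "dx": 0, "dy": 0, "dz": 0.08, "ax": 0, "ay": 0, "az": 0},
    {"jaw": 0, "dx": 0, "dy": 0, "dz": 0, "ax": 0, "ay": 0, "az": 0},
  ],
)

```text
t: 35.4
position: [0.3557, -0.3573, -0.024]
ee_rot: [-3.142, -0.0, -0.075]
wrist_force: [-0.8, 0.5, -1.4]
opening: 0.0118
finger_force: 78.6
```

Request:
play_rows(
  plan=[
    {"jaw": 0, "dx": 0, "dy": 0, "dz": 0.03, "ax": 0, "ay": 0, "az": 0},
    {"jaw": 0, "dx": 0, "dy": 0, "dz": 0, "ax": 0, "ay": 0, "az": 0},
  ],
)

```text
t: 35.57
position: [0.3559, -0.3579, -0.0241]
ee_rot: [3.141, -0.002, -0.076]
wrist_force: [-0.2, -0.2, -1.2]
opening: 0.0114
finger_force: 78.6
```

Request:
play_rows(
  plan=[
    {"jaw": 0, "dx": 0, "dy": 0, "dz": 0.06, "ax": 0, "ay": 0, "az": 0},
    {"jaw": 0, "dx": 0, "dy": 0, "dz": 0, "ax": 0, "ay": 0, "az": 0},
    {"jaw": 40, "dx": 0, "dy": 0, "dz": 0, "ax": 0, "ay": 0, "az": 0},
    {"jaw": 40, "dx": 0, "dy": 0, "dz": 0, "ax": 0, "ay": 0, "az": 0},
    {"jaw": 40, "dx": 0, "dy": 0, "dz": 0, "ax": 0, "ay": 0, "az": 0},
    {"jaw": 40, "dx": 0, "dy": 0, "dz": 0, "ax": 0, "ay": 0, "az": 0},
    {"jaw": 40, "dx": 0, "dy": 0, "dz": -0.6, "ax": 0, "ay": 0, "az": 0},
    {"jaw": 40, "dx": 0, "dy": 0, "dz": -1, "ax": 0, "ay": 0, "az": 0},
    {"jaw": 40, "dx": 0, "dy": 0, "dz": -1, "ax": 0, "ay": 0, "az": 0},
    {"jaw": 40, "dx": 0, "dy": 0, "dz": -1, "ax": 0, "ay": 0, "az": 0},
  ],
)

```text
t: 36.4
position: [0.3545, -0.3575, 0.0822]
ee_rot: [-3.141, 0.001, -0.077]
wrist_force: [1.1, -0.4, -0.0]
opening: 0.0344
finger_force: 0.0
```

Request:
play_rows(
  plan=[
    {"jaw": 40, "dx": 0, "dy": 0, "dz": -1, "ax": 0, "ay": 0, "az": 0},
    {"jaw": 40, "dx": 0, "dy": 0, "dz": -1, "ax": 0, "ay": 0, "az": 0},
    {"jaw": 40, "dx": 0, "dy": 0, "dz": -1, "ax": 0, "ay": 0, "az": 0},
    {"jaw": 40, "dx": 0.43, "dy": -0.92, "dz": 0, "ax": 0, "ay": 0, "az": 0},
    {"jaw": 40, "dx": 0.43, "dy": -0.92, "dz": 0, "ax": 0, "ay": 0, "az": 0},
    {"jaw": 40, "dx": 0.43, "dy": -0.92, "dz": 0, "ax": 0, "ay": 0, "az": 0},
    {"jaw": 40, "dx": 0.43, "dy": -0.92, "dz": 0, "ax": 0, "ay": 0, "az": 0},
    {"jaw": 40, "dx": 0.43, "dy": -0.92, "dz": 0, "ax": 0, "ay": 0, "az": 0},
    {"jaw": 40, "dx": 0.43, "dy": -0.92, "dz": 0, "ax": 0, "ay": 0, "az": 0},
    {"jaw": 40, "dx": 0, "dy": -0.96, "dz": 0, "ax": 0, "ay": 0, "az": 0},
  ],
)

```text
t: 37.23
position: [0.4486, -0.1682, 0.1711]
ee_rot: [3.141, -0.001, -0.076]
wrist_force: [0.4, 0.6, -0.6]
opening: 0.0342
finger_force: 0.0
```

```bash
cat > traybar.py <<'E'
from meas import *
for n in ('wrist','scene','side'):
    s,im,d,c=cap(n); P=wpose(s,c) if n=='wrist' else np.array(c['pose']); W=cloud(im,d,c,P); hsv=cv2.cvtColor(im,cv2.COLOR_RGB2HSV)
    if n=='wrist': print(s['position'].round(4),s['ee_rot'].round(3),s['t'])
    for nm,x0,x1,y0,y1 in (('tray',.3,.53,-.42,-.24),('mat',.38,.6,.17,.39)):
        m=(d>0)&(hsv[...,1]<60)&(hsv[...,2]>(150 if nm=='mat' or 1 else 0))&(W[...,0]>x0)&(W[...,0]<x1)&(W[...,1]>y0)&(W[...,1]<y1)&(W[...,2]>.009)&(W[...,2]<.06)&((v<330) if n=='wrist' else True)
        k,l,st,_=cv2.connectedComponentsWithStats(m.astype(np.uint8))
        for i in range(1,k):
            if st[i,4]>60: print(n,nm,st[i].tolist(),rectxy(W[l==i]),'z',np.median(W[l==i][:,2]).round(4))
E
python3 traybar.py
```

```text
[ 0.4486 -0.1682  0.1711] [ 3.141e+00 -1.000e-03 -7.600e-02] 37.2333
wrist tray [438, 111, 50, 167, 2968] [415.3, -361.7, 179.1, 15.8, -4.5] z 0.0171
scene tray [203, 168, 50, 14, 178] [414.8, -358.9, 176.7, 23.3, -5.7] z 0.0155
side tray [277, 369, 81, 25, 518] [417.8, -365.5, 176.9, 13.6, -4.6] z 0.0193
```

The first bar lies flat in the tray at about (0.415, -0.362). Going back for the second.

Request:
play_rows(
  plan=[
    {"jaw": 40, "dx": 0.44, "dy": -0.95, "dz": -0.2, "ax": 0, "ay": 0, "az": 0},
    {"jaw": 40, "dx": 0.44, "dy": -0.95, "dz": -0.2, "ax": 0, "ay": 0, "az": 0},
    {"jaw": 40, "dx": 0.44, "dy": -0.95, "dz": -0.2, "ax": 0, "ay": 0, "az": 0},
    {"jaw": 40, "dx": 0.44, "dy": -0.95, "dz": -0.2, "ax": 0, "ay": 0, "az": 0},
    {"jaw": 40, "dx": 0.44, "dy": -0.95, "dz": -0.2, "ax": 0, "ay": 0, "az": 0},
    {"jaw": 40, "dx": 0.44, "dy": -0.95, "dz": -0.2, "ax": 0, "ay": 0, "az": 0},
    {"jaw": 40, "dx": 0.44, "dy": -0.95, "dz": -0.2, "ax": 0, "ay": 0, "az": 0},
    {"jaw": 40, "dx": 0.44, "dy": -0.95, "dz": -0.2, "ax": 0, "ay": 0, "az": 0},
    {"jaw": 40, "dx": 0.44, "dy": -0.95, "dz": -0.2, "ax": 0, "ay": 0, "az": 0},
    {"jaw": 40, "dx": 0.44, "dy": -0.95, "dz": -0.2, "ax": 0, "ay": 0, "az": 0},
  ],
)

```text
t: 38.22
position: [0.6013, 0.1041, 0.2314]
ee_rot: [3.141, -0.0, -0.078]
wrist_force: [1.1, 0.4, 0.3]
opening: 0.0342
finger_force: 0.0
```

Request:
play_rows(
  plan=[
    {"jaw": 40, "dx": 0.44, "dy": -0.95, "dz": -0.2, "ax": 0, "ay": 0, "az": 0},
    {"jaw": 40, "dx": 0.1, "dy": -0.8, "dz": -0.2, "ax": 0, "ay": 0, "az": 0},
    {"jaw": 40, "dx": 0, "dy": 0, "dz": 0, "ax": 0, "ay": 0, "az": 0},
    {"jaw": 40, "dx": 0, "dy": 0, "dz": 0, "ax": 0, "ay": 0, "az": 0},
    {"jaw": 40, "dx": 0, "dy": 0, "dz": 0, "ax": 0, "ay": 0, "az": 0},
    {"jaw": 40, "dx": 0, "dy": 0, "dz": 0, "ax": 0, "ay": 0, "az": 0},
  ],
)

```text
t: 38.72
position: [0.6207, 0.1532, 0.243]
ee_rot: [3.141, -0.0, -0.079]
wrist_force: [-0.0, -1.1, -0.1]
opening: 0.0339
finger_force: 0.0
```

```bash
python3 over.py
```

```text
tcp [0.6207 0.1532 0.243 ] [ 3.141 -0.    -0.079] F [-0.  -1.1 -0.1] 0.0339 38.7167
m1 sleeve top z 0.1654
m2 bar 1042 tail x 0.6044 y 0.163 z 0.1553 tail [0.6078 0.1641 0.1551] out 53.8
m2 sleeve top z 0.165
m3 sleeve top z 0.1646
knob 661 [0.6063 0.0155 0.1434] [[0.6036 0.0119 0.136 ]]
```

Request:
play_rows(
  plan=[
    {"jaw": 40, "dx": 0.39, "dy": -0.32, "dz": 0, "ax": 0, "ay": 0, "az": 0},
    {"jaw": 40, "dx": 0, "dy": 0, "dz": 0.8, "ax": 0, "ay": 0, "az": 0},
    {"jaw": 40, "dx": 0, "dy": 0, "dz": 0.8, "ax": 0, "ay": 0, "az": 0},
    {"jaw": 40, "dx": 0, "dy": 0, "dz": 0.8, "ax": 0, "ay": 0, "az": 0},
    {"jaw": 40, "dx": 0, "dy": 0, "dz": 0.8, "ax": 0, "ay": 0, "az": 0},
    {"jaw": 40, "dx": 0, "dy": 0, "dz": 0.7, "ax": 0, "ay": 0, "az": 0},
    {"jaw": 40, "dx": 0, "dy": 0, "dz": 0.55, "ax": 0, "ay": 0, "az": 0},
    {"jaw": 40, "dx": 0, "dy": 0, "dz": 0, "ax": 0, "ay": 0, "az": 0},
    {"jaw": 40, "dx": 0, "dy": 0, "dz": 0, "ax": 0, "ay": 0, "az": 0},
  ],
)

```text
t: 39.52
position: [0.6327, 0.163, 0.1095]
ee_rot: [3.141, 0.001, -0.078]
wrist_force: [-0.3, 0.3, 0.7]
opening: 0.0341
finger_force: 0.0
```

Request:
play_rows(
  plan=[
    {"jaw": 0, "dx": 0, "dy": 0, "dz": 0, "ax": 0, "ay": 0, "az": 0},
    {"jaw": 0, "dx": 0, "dy": 0, "dz": 0, "ax": 0, "ay": 0, "az": 0},
    {"jaw": 0, "dx": 0, "dy": 0, "dz": 0, "ax": 0, "ay": 0, "az": 0},
    {"jaw": 0, "dx": 0, "dy": 0, "dz": 0, "ax": 0, "ay": 0, "az": 0},
    {"jaw": 0, "dx": 0, "dy": 0, "dz": 0, "ax": 0, "ay": 0, "az": 0},
  ],
  squeeze=80,
)

```text
t: 39.93
position: [0.6339, 0.1641, 0.1111]
ee_rot: [-3.141, -0.002, -0.077]
wrist_force: [0.3, -1.1, 6.1]
opening: 0.012
finger_force: 79.8
```

Request:
play_rows(
  plan=[
    {"jaw": 0, "dx": -0.1, "dy": 0, "dz": -0.07, "ax": 0, "ay": 0, "az": 0},
    {"jaw": 0, "dx": -0.4, "dy": 0, "dz": 0, "ax": 0, "ay": 0, "az": 0},
    {"jaw": 0, "dx": -0.6, "dy": 0, "dz": 0, "ax": 0, "ay": 0, "az": 0},
    {"jaw": 0, "dx": -0.6, "dy": 0, "dz": 0, "ax": 0, "ay": 0, "az": 0},
    {"jaw": 0, "dx": -0.6, "dy": 0, "dz": 0, "ax": 0, "ay": 0, "az": 0},
    {"jaw": 0, "dx": -0.6, "dy": 0, "dz": 0, "ax": 0, "ay": 0, "az": 0},
    {"jaw": 0, "dx": -0.6, "dy": 0, "dz": 0, "ax": 0, "ay": 0, "az": 0},
    {"jaw": 0, "dx": -0.6, "dy": 0, "dz": 0, "ax": 0, "ay": 0, "az": 0},
    {"jaw": 0, "dx": -0.6, "dy": 0, "dz": 0, "ax": 0, "ay": 0, "az": 0},
    {"jaw": 0, "dx": -0.6, "dy": 0, "dz": 0, "ax": 0, "ay": 0, "az": 0},
  ],
)

```text
t: 40.77
position: [0.473, 0.1764, 0.1115]
ee_rot: [3.141, 0.001, -0.076]
wrist_force: [-0.4, 0.7, -0.2]
opening: 0.0113
finger_force: 78.9
```

```bash
python3 chk.py w23.png
```

```text
tcp [0.473  0.1764 0.1115] [ 3.1414e+00  6.0000e-04 -7.6100e-02] F [-0.4  0.7 -0.2] open 0.0113 78.9 t 40.7667
bar x 20 y [-7.2  6.3] mid -0.41 top z 0.155 loc z -43.5
bar x 35 y [-7.   6.5] mid -0.22 top z 0.1549 loc z -43.4
bar x 50 y [-7.2  6.3] mid -0.41 top z 0.1547 loc z -43.2
bar x 65 y [-6.9  6.4] mid -0.23 top z 0.1547 loc z -43.3
bar x 80 y [-6.8  6.5] mid -0.13 top z 0.1546 loc z -43.2
bar x 95 y [-6.8  6.6] mid -0.1 top z 0.1545 loc z -43.0
bar x 110 y [-6.9  6.7] mid -0.11 top z 0.1544 loc z -42.9
```

Request:
play_rows(
  plan=[
    {"jaw": 0, "dx": 0, "dy": 0, "dz": -1, "ax": 0, "ay": 0, "az": 0},
    {"jaw": 0, "dx": 0, "dy": 0, "dz": -1, "ax": 0, "ay": 0, "az": 0},
    {"jaw": 0, "dx": 0, "dy": 0.96, "dz": 0, "ax": 0, "ay": 0, "az": 0},
    {"jaw": 0, "dx": 0, "dy": 0.96, "dz": 0, "ax": 0, "ay": 0, "az": 0},
    {"jaw": 0, "dx": 0, "dy": 0.96, "dz": 0, "ax": 0, "ay": 0, "az": 0},
    {"jaw": 0, "dx": 0, "dy": 0.96, "dz": 0, "ax": 0, "ay": 0, "az": 0},
    {"jaw": 0, "dx": 0, "dy": 0.96, "dz": 0, "ax": 0, "ay": 0, "az": 0},
    {"jaw": 0, "dx": 0, "dy": 0.96, "dz": 0, "ax": 0, "ay": 0, "az": 0},
    {"jaw": 0, "dx": 0, "dy": 0.96, "dz": 0, "ax": 0, "ay": 0, "az": 0},
    {"jaw": 0, "dx": 0, "dy": 0.96, "dz": 0, "ax": 0, "ay": 0, "az": 0},
  ],
)

```text
t: 41.65
position: [0.4562, -0.0546, 0.1717]
ee_rot: [-3.141, 0.0, -0.076]
wrist_force: [0.2, -0.3, -1.2]
opening: 0.0116
finger_force: 78.9
```

Request:
play_rows(
  plan=[
    {"jaw": 0, "dx": 0, "dy": 0.96, "dz": 0, "ax": 0, "ay": 0, "az": 0},
    {"jaw": 0, "dx": 0, "dy": 0.96, "dz": 0, "ax": 0, "ay": 0, "az": 0},
    {"jaw": 0, "dx": 0, "dy": 0.96, "dz": 0, "ax": 0, "ay": 0, "az": 0},
    {"jaw": 0, "dx": 0, "dy": 0.96, "dz": 0, "ax": 0, "ay": 0, "az": 0},
    {"jaw": 0, "dx": 0, "dy": 0.6, "dz": 0, "ax": 0, "ay": 0, "az": 0},
    {"jaw": 0, "dx": 0, "dy": 0, "dz": 0, "ax": 0, "ay": 0, "az": 0},
    {"jaw": 0, "dx": 0, "dy": 0, "dz": 0, "ax": 0, "ay": 0, "az": 0},
    {"jaw": 0, "dx": 0, "dy": 0, "dz": 0, "ax": 0, "ay": 0, "az": 0},
  ],
)

```text
t: 42.32
position: [0.4467, -0.1853, 0.1715]
ee_rot: [-3.141, 0.0, -0.076]
wrist_force: [0.2, 0.2, -1.1]
opening: 0.012
finger_force: 78.9
```

Request:
play_rows(
  plan=[
    {"jaw": 0, "dx": -0.7, "dy": 0.91, "dz": 0, "ax": 0, "ay": 0, "az": 0},
    {"jaw": 0, "dx": -0.7, "dy": 0.91, "dz": 0, "ax": 0, "ay": 0, "az": 0},
    {"jaw": 0, "dx": -0.7, "dy": 0.91, "dz": 0, "ax": 0, "ay": 0, "az": 0},
    {"jaw": 0, "dx": -0.69, "dy": 0.91, "dz": 0, "ax": 0, "ay": 0, "az": 0},
    {"jaw": 0, "dx": 0, "dy": 0, "dz": 0, "ax": 0, "ay": 0, "az": 0},
    {"jaw": 0, "dx": 0, "dy": 0, "dz": 0, "ax": 0, "ay": 0, "az": 0},
    {"jaw": 0, "dx": 0, "dy": 0, "dz": 0, "ax": 0, "ay": 0, "az": 0},
  ],
)

```text
t: 42.9
position: [0.3557, -0.2874, 0.1717]
ee_rot: [-3.141, -0.0, -0.075]
wrist_force: [1.0, 0.2, -0.9]
opening: 0.0116
finger_force: 78.9
```

```bash
python3 chk.py w24.png; python3 traybar.py
```

```text
tcp [ 0.3557 -0.2874  0.1717] [-3.141e+00 -4.000e-04 -7.480e-02] F [ 1.   0.2 -0.9] open 0.0116 78.9 t 42.9
bar x 20 y [-7.2  6.3] mid -0.42 top z 0.2152 loc z -43.5
bar x 35 y [-6.9  6.5] mid -0.22 top z 0.2151 loc z -43.3
bar x 50 y [-7.2  6.3] mid -0.43 top z 0.2151 loc z -43.3
bar x 65 y [-6.9  6.4] mid -0.24 top z 0.215 loc z -43.3
bar x 80 y [-6.7  6.5] mid -0.12 top z 0.2149 loc z -43.2
bar x 95 y [-6.8  6.6] mid -0.11 top z 0.2149 loc z -43.1
bar x 110 y [-6.6  6.6] mid -0.0 top z 0.2147 loc z -42.9
[ 0.3559 -0.2873  0.1717] [-3.141 -0.    -0.074] 42.95
wrist tray [333, 11, 30, 197, 2951] [414.8, -361.8, 179.5, 14.6, -4.5] z 0.0174
scene tray [203, 168, 50, 14, 177] [412.8, -361.5, 180.8, 25.3, -3.6] z 0.0151
side tray [278, 369, 79, 24, 426] [417.9, -365.5, 173.3, 12.4, -4.3] z 0.0194
```

Lowering from 0.1717 to about -0.0255, which is 6.57 units, then releasing.

Request:
play_rows(
  plan=[
    {"jaw": 0, "dx": 0, "dy": 0, "dz": 0.9, "ax": 0, "ay": 0, "az": 0},
    {"jaw": 0, "dx": 0, "dy": 0, "dz": 1, "ax": 0, "ay": 0, "az": 0},
    {"jaw": 0, "dx": 0, "dy": 0, "dz": 1, "ax": 0, "ay": 0, "az": 0},
    {"jaw": 0, "dx": 0, "dy": 0, "dz": 1, "ax": 0, "ay": 0, "az": 0},
    {"jaw": 0, "dx": 0, "dy": 0, "dz": 1, "ax": 0, "ay": 0, "az": 0},
    {"jaw": 0, "dx": 0, "dy": 0, "dz": 0.9, "ax": 0, "ay": 0, "az": 0},
    {"jaw": 0, "dx": 0, "dy": 0, "dz": 0.4, "ax": 0, "ay": 0, "az": 0},
    {"jaw": 0, "dx": 0, "dy": 0, "dz": 0.25, "ax": 0, "ay": 0, "az": 0},
    {"jaw": 0, "dx": 0, "dy": 0, "dz": 0.12, "ax": 0, "ay": 0, "az": 0},
    {"jaw": 0, "dx": 0, "dy": 0, "dz": 0, "ax": 0, "ay": 0, "az": 0},
  ],
)

```text
t: 43.93
position: [0.3553, -0.2885, -0.0253]
ee_rot: [-3.141, 0.0, -0.076]
wrist_force: [0.5, 0.5, -2.0]
opening: 0.0115
finger_force: 78.9
```

Request:
play_rows(
  plan=[
    {"jaw": 0, "dx": 0, "dy": 0, "dz": 0.03, "ax": 0, "ay": 0, "az": 0},
    {"jaw": 0, "dx": 0, "dy": 0, "dz": 0, "ax": 0, "ay": 0, "az": 0},
    {"jaw": 40, "dx": 0, "dy": 0, "dz": 0, "ax": 0, "ay": 0, "az": 0},
    {"jaw": 40, "dx": 0, "dy": 0, "dz": 0, "ax": 0, "ay": 0, "az": 0},
    {"jaw": 40, "dx": 0, "dy": 0, "dz": 0, "ax": 0, "ay": 0, "az": 0},
    {"jaw": 40, "dx": 0, "dy": 0, "dz": 0, "ax": 0, "ay": 0, "az": 0},
    {"jaw": 40, "dx": 0, "dy": 0, "dz": -0.6, "ax": 0, "ay": 0, "az": 0},
    {"jaw": 40, "dx": 0, "dy": 0, "dz": -1, "ax": 0, "ay": 0, "az": 0},
    {"jaw": 40, "dx": 0, "dy": 0, "dz": -1, "ax": 0, "ay": 0, "az": 0},
    {"jaw": 40, "dx": 0, "dy": 0, "dz": -1, "ax": 0, "ay": 0, "az": 0},
  ],
)

```text
t: 44.77
position: [0.3544, -0.2887, 0.083]
ee_rot: [3.142, 0.0, -0.077]
wrist_force: [0.7, 0.3, -0.0]
opening: 0.034
finger_force: 0.0
```

Request:
play_rows(
  plan=[
    {"jaw": 40, "dx": 0, "dy": 0, "dz": -1, "ax": 0, "ay": 0, "az": 0},
    {"jaw": 40, "dx": 0, "dy": 0, "dz": -1, "ax": 0, "ay": 0, "az": 0},
    {"jaw": 40, "dx": 0, "dy": 0, "dz": -1, "ax": 0, "ay": 0, "az": 0},
    {"jaw": 40, "dx": 0.7, "dy": -0.9, "dz": 0, "ax": 0, "ay": 0, "az": 0},
    {"jaw": 40, "dx": 0.7, "dy": -0.9, "dz": 0, "ax": 0, "ay": 0, "az": 0},
    {"jaw": 40, "dx": 0.7, "dy": -0.9, "dz": -0.5, "ax": 0, "ay": 0, "az": 0},
    {"jaw": 40, "dx": 0.7, "dy": -0.9, "dz": -0.5, "ax": 0, "ay": 0, "az": 0},
    {"jaw": 40, "dx": 0, "dy": -0.9, "dz": -0.5, "ax": 0, "ay": 0, "az": 0},
    {"jaw": 40, "dx": 0, "dy": -0.9, "dz": -0.5, "ax": 0, "ay": 0, "az": 0},
    {"jaw": 40, "dx": 0, "dy": 0, "dz": 0, "ax": 0, "ay": 0, "az": 0},
  ],
)

```text
t: 45.6
position: [0.4531, -0.1285, 0.2343]
ee_rot: [-3.14, -0.004, -0.07]
wrist_force: [0.6, 1.3, -0.3]
opening: 0.0339
finger_force: 0.0
```

```bash
python3 traybar.py; python3 over.py; python3 knob.py
```

```text
[ 0.4531 -0.1285  0.2343] [-3.14  -0.004 -0.07 ] 45.6
wrist tray [426, 98, 41, 147, 2196] [432.4, -335.0, 178.9, 15.8, -4.6] z 0.0171
wrist tray [446, 112, 43, 144, 2195] [415.6, -361.3, 178.9, 16.1, -4.3] z 0.017
scene tray [201, 168, 52, 19, 368] [423.7, -346.3, 193.3, 49.6, -4.7] z 0.0153
side tray [281, 356, 78, 24, 483] [435.0, -339.2, 177.0, 13.9, -4.9] z 0.0191
side tray [277, 369, 81, 25, 518] [418.1, -365.5, 177.2, 13.9, -4.5] z 0.0191
tcp [ 0.4508 -0.1341  0.2316] [ 3.141 -0.    -0.076] F [-0.5 -0.2 -0.2] 0.0342 45.75
knob 706 [0.5985 0.0077 0.1428] [[0.6002 0.0116 0.136 ]]
wrist [31, 0, 41, 31, 819] sphere [0.6034 0.0119 0.1354] rms 0.0007 [[0.6011 0.0134 0.1354]]
scene [217, 213, 9, 9, 57] sphere [0.6025 0.0121 0.1343] rms 0.0013 [[0.6018 0.0147 0.1343]]
side [326, 208, 9, 9, 67] sphere [0.6071 0.0094 0.1374] rms 0.0015 [[0.607  0.0096 0.1374]]
```

The second bar was nudged after release, to (0.432, -0.335), but it lies flat inside the tray beside the first. The lever is still arrested. I'll let things settle, check once more and hand in.

Request:
play_rows(
  plan=[
    {"jaw": 40, "dx": 0, "dy": 0, "dz": 0, "ax": 0, "ay": 0, "az": 0},
    {"jaw": 40, "dx": 0, "dy": 0, "dz": 0, "ax": 0, "ay": 0, "az": 0},
    {"jaw": 40, "dx": 0, "dy": 0, "dz": 0, "ax": 0, "ay": 0, "az": 0},
    {"jaw": 40, "dx": 0, "dy": 0, "dz": 0, "ax": 0, "ay": 0, "az": 0},
    {"jaw": 40, "dx": 0, "dy": 0, "dz": 0, "ax": 0, "ay": 0, "az": 0},
    {"jaw": 40, "dx": 0, "dy": 0, "dz": 0, "ax": 0, "ay": 0, "az": 0},
    {"jaw": 40, "dx": 0, "dy": 0, "dz": 0, "ax": 0, "ay": 0, "az": 0},
    {"jaw": 40, "dx": 0, "dy": 0, "dz": 0, "ax": 0, "ay": 0, "az": 0},
  ],
)

```text
t: 46.62
position: [0.4511, -0.1336, 0.2317]
ee_rot: [3.142, -0.0, -0.076]
wrist_force: [0.4, -0.0, -0.2]
opening: 0.0343
finger_force: 0.0
```

```bash
python3 traybar.py && python3 -c "
from station import r
print(r.job_done())"
```

```text
[ 0.4511 -0.1336  0.2317] [ 3.142 -0.    -0.076] 46.6167
wrist tray [424, 94, 40, 149, 2230] [432.8, -335.1, 178.7, 15.6, -4.6] z 0.0171
wrist tray [443, 108, 43, 146, 2234] [415.5, -361.6, 179.7, 15.9, -4.4] z 0.0171
scene tray [201, 168, 52, 19, 373] [423.1, -345.4, 193.6, 48.7, -5.0] z 0.0153
side tray [281, 356, 78, 24, 484] [434.7, -338.9, 176.9, 14.4, -4.6] z 0.0193
side tray [277, 369, 81, 25, 517] [417.8, -365.8, 177.0, 14.0, -4.3] z 0.0191
the job is handed in; nothing more can be done
None
```

The job is handed in, with no verdict returned: I weighed both bars from the mat as one batch (the beam came to rest at about 0.18 rad), arrested the beam again, and laid both flat in the grey tray.

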